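# Gauge turned rings and slide them into the right pens

## Task

Take the stepped plug gauge out of its stand and try it in the bore of each of the three turned wooden rings: if the narrow tip enters but the wider step stops at the mouth the bore is good; if the step goes in too, down to the flange, it is oversize. Each time, with the gauge pushed in as deep as it will go, use it to slide the ring flat along the bench into its pen before going on to slide the next, good rings into the pen with the two ball knobs, oversize rings into the pen with the plain high back, each ring entirely inside; never lift a ring, touch one with the hand or push one with the gauge from outside its bore. Finally stand the gauge back in its stand, upright and right down on its flange, let go, and leave everything else where it was.

Things in the scene. Friction and masses are not known exactly. Their poses are not given: they have to be found in the camera images.
- gauge: stepped plug gauge, 0.3 kg, upright in the stand at the start. Origin at the bottom of its tip, z up its axis. From there: tip 25 diameter, z 0 to 24 (lowest 5 tapered to 17 diameter); cone z 24 to 27; step 32 diameter to z = 35; flange 56 diameter to z = 41; handle to z = 101. In a good bore it stops about 25 deep, in an oversize one 35 deep, on its flange
- gauge_handle (a point): middle of the gauge's square wooden handle, 26 x 26 (faces square to the gauge's x and y), 60 long, 71 above the bottom of the tip
- gauge_tip (a point): centre of the bottom of the gauge's tip (the gauge's origin)
- ring_a: one of three look-alike turned beech rings lying flat: 76 outer diameter, 40 high, about 0.16 kg, with a vertical through bore on its axis. The bore is either good (28 diameter) or oversize (35): find out with the gauge; among the three at least one is good and at least one oversize. Origin at the centre of the underside, z up
- ring_b: one of three look-alike turned beech rings lying flat: 76 outer diameter, 40 high, about 0.16 kg, with a vertical through bore on its axis. The bore is either good (28 diameter) or oversize (35): find out with the gauge; among the three at least one is good and at least one oversize. Origin at the centre of the underside, z up
- ring_c: one of three look-alike turned beech rings lying flat: 76 outer diameter, 40 high, about 0.16 kg, with a vertical through bore on its axis. The bore is either good (28 diameter) or oversize (35): find out with the gauge; among the three at least one is good and at least one oversize. Origin at the centre of the underside, z up
- stand: gauge stand, a dark wooden block 70 x 70, 50 high, fixed, with a vertical 43 diameter hole right through its middle. Origin at the centre of its underside, z up. The gauge hangs in it, flange on the top face, tip 15 above the bench
- pen_ball: three-sided plywood pen fixed to the bench, no floor, open towards its -x side (the robot). Origin on the bench. Inner faces: back wall at x = +45, side walls at y = +-95; side walls reach forward to x = -55, are 12 thick and 24 high. Room for two rings side by side (y = +-45). Back wall 24 high, a turned ball knob (top 51 up) at either end. For good rings
- pen_high: three-sided plywood pen fixed to the bench, no floor, open towards its -x side (the robot). Origin on the bench. Inner faces: back wall at x = +45, side walls at y = +-95; side walls reach forward to x = -55, are 12 thick and 24 high. Room for two rings side by side (y = +-45). Back wall plain and 48 high, no knobs. For oversize rings
- tin: bystander among the rings: round tin, 64 diameter, 45 high, loose; origin at the centre of its underside
- cup: bystander between the pens: small turned cup, 48 across, 45 high, loose; origin under its centre
- bowl: bystander to the left of the pens: turned bowl, 100 across, 45 high, loose; origin under its centre
- mallet: bystander to the right of the pens: mallet 240 long with its handle to its own -x, lying along its x, head up to 100 across, loose; origin near its middle on the bench
- gouge: bystander at the far left: turning gouge 260 long lying along its own x, loose, under 40 high; origin near its middle on the bench
- spindle: bystander behind the pens: turned spindle 200 long, 48 thick, lying along its own x, loose; origin at its middle on the bench
- offcut: bystander behind the pens: wooden offcut 140 x 70 x 45, loose; origin at the centre of its underside
Things that resemble listed ones, but are neither listed nor needed, are in the scene too. Leave any pink look-alike of the ring_b alone.

How it is judged:
By the outcome, as a careful person would: the job done as asked, in the order asked, and still so for the second after the job is handed in, with the robot touching nothing.
It also fails if it takes over 72 s, if anything falls off the work surface, if the arm or the gripper's body presses on something with over 40 N, if the wrist force passes 120 N, or if a joint passes its speed limit or range.

## Robot

A 7-joint arm with a two-finger parallel gripper is mounted at the origin on the work surface. World frame = base frame: x ahead of the robot, y to its left, z up, the work surface at z = 0. Lengths are in mm, angles in rad, forces in N, time in s.
With the tool pointing down it reaches from about 400 to 875 mm from the base axis. Payload 6.5 kg.
Tool frame: the origin (TCP) lies at the centre of the arm's flange, where the gripper is bolted on; the fingertips stand 173 mm ahead of it and the grasp point (between the pads) lies 155 mm ahead of it; z points along the fingers, x is the direction in which the jaws open and shut, and the axes are right-handed (so a half turn about z gives the same grasp; the last joint's range is limited). The gripper opens to 85 mm and grips with 20 to 120 N. Pads are 22 mm wide; open, the fingers measure 114 mm over their backs; the gripper's body (76 mm by 85 mm) begins 54 mm behind the grasp point. The pads swing forward as they close: fully open they stand 13 mm farther back than shut.
Start: joints at [1.036, 0.536, -0.004, 1.538, 0.003, 1.067, -0.071], TCP at [293.68, -579.864, 404.69] pointing down, gripper open.
Joint ranges: [-2.7, 2.7], [-0.37, 2.16], [-1.27, 1.26], [0.24, 2.4], [-1.31, 4.45], [0.19, 1.91], [-2.76, 2.76]. Speed limits (rad/s): [2.39, 2.39, 3.14, 3.14, 3.14, 3.14, 3.14].

## Interface

Orientations are given as a unit quaternion [w, x, y, z].
In Python, from cell import bot gives the robot as it stands.
- The arm moves only by the tool drive_tool, never from a script. Its argument "rows" is a list of rows, each a list of 5 numbers: the finger opening in mm, from 0 to 85.4, then the shift along the tool's x, y, z in mm, then the turn about the tool's z in rad. A call has exactly 8 rows; each row shifts and turns the pose as measured when the row begins, along the tool's axes as they then stand; what a row does not reach is not made up. A row lasts 1/10 s, in which the tool goes at most 50 mm and 8.59 degrees, less where a joint would pass 70% of its speed; a pose out of reach is approached as far as the arm can. A call with a gripper value outside its range is refused whole. The fingers move at their own pace and stop on an object; "force" is the grip in N (left out, the last holds). Time passes only in rows, so rows that do not move let the fingers close, or fill a call up. It gives the time, the measured TCP pose, the force and the opening at its end, in the units of the state.
- bot.get_obs(): the state, without advancing time (a new reading comes with each control period).
- bot.get_image(name): name is "scene" or "top" or "wrist"; returns a dict with "frame" (400x640x3 uint8, blue, green, red), "fx", "fy", "cx", "cy" (pixels), "R" (3x3) and "t" (3): a world point X has camera coordinates R X + t; the wrist camera has in their place "tool_from_camera" (4x4, takes a point from camera to tool coordinates, whose origin is the TCP and whose axes are the tool frame's). Camera axes: x right, y down, z forward; pixel columns grow to the right and rows downward; lengths in mm; the calibration is good to about 2 mm. A picture is of the moment at which its call begins: read the wrist's pose just before it. There is no depth.
- bot.close_job(): hands the job in, once; it reports no verdict.
The state is a dict: "time": time; "joints": joint angles; "joint_velocities": joint speeds; "tau": joint torques, N m; "ee_pos": TCP position; "tcp_rot": TCP orientation; "wrist_force": force on the tool from outside, world axes, zero at the start; "torque": the same for the moment, N m; "gripper_width": finger opening in mm.
Only numpy, scipy, OpenCV 4.12 (cv2) and the standard library are available. Lean on these libraries where they do the work, as an engineer would, in place of code of your own. Each camera call takes 0.05 s, during which the arm holds its last target. There are 200 camera calls.

## Working session

There is one attempt and no reset: what is moved stays moved. The work goes in short steps, Python scripts to look and compute and a tool call to move; the robot and the scene stay as the last step left them, time stands still between calls to the robot, and variables do not carry over. Pictures are saved under pics/ and viewed, about 8 in all and at most 12, crops included, and the job is handed in when it is done.

Besides the shell and the picture viewer there is one more tool, called after ">>>" as a command line: name --pt "numbers of a row" for each row, then --argument value for the rest. drive_tool: Moves the arm, as the interface text tells. Its arguments: {"type":"object","properties":{"rows":{"type":"array"},"force":{"type":"number"}},"required":["rows"]}

```bash
ls; mkdir -p pics
python3 - <<'E'
from cell import bot
import cv2,pickle
o=bot.get_obs();print(o)
d={}
for n in("scene","top"):
    d[n]=bot.get_image(n);cv2.imwrite(f"pics/{n}0.png",d[n]["frame"]);print(n,{k:v for k,v in d[n].items() if k!="frame"})
pickle.dump(d,open("im0.pkl","wb"))
E
```

```text
pics
{'time': 0.0, 'joints': array([ 1.03579076,  0.53719791, -0.00443187,  1.53883837,  0.00257243,
        1.06730517, -0.0711913 ]), 'joint_velocities': array([-0.00029662,  0.00018449, -0.00035193,  0.00095767,  0.0006069 ,
       -0.00011428, -0.0005245 ]), 'tau': array([-5.44084014e-04, -5.83410966e+01,  1.04790933e+00, -2.59105289e+01,
        1.21378488e-02,  9.66683845e-03,  2.50189011e-06]), 'ee_pos': array([ 293.54412234, -579.58418624,  403.80586233]), 'tcp_rot': array([-4.09770078e-04,  8.52019584e-01, -5.23509187e-01, -7.69236406e-04]), 'wrist_force': array([-0.01948492, -0.3279253 ,  0.0412794 ]), 'torque': array([-0.00201486, -0.0302506 , -0.01423886]), 'gripper_width': 85.08966621111676}
scene {'fx': 427.39110044036926, 'fy': 427.39110044036926, 'cx': 320.82827458288267, 'cy': 193.97036795768378, 'R': array([[ 1.08599837e-01,  9.94085526e-01, -2.08209024e-04],
       [ 7.81785746e-01, -8.55363077e-02, -6.17652481e-01],
       [-6.14017200e-01,  6.69141838e-02, -7.86451123e-01]]), 't': array([ -74.84119971, -365.63819794, 1690.71261008])}
top {'fx': 423.3845046943829, 'fy': 423.3845046943829, 'cx': 325.1836409759366, 'cy': 208.8830040458269, 'R': array([[-0.03149189, -0.99950249, -0.00174168],
       [-0.99486353,  0.03151335, -0.09619494],
       [ 0.09620197, -0.00129663, -0.99536099]]), 't': array([  51.2900591,  520.3285002, 1584.9370298])}
```

View pics/top0.png

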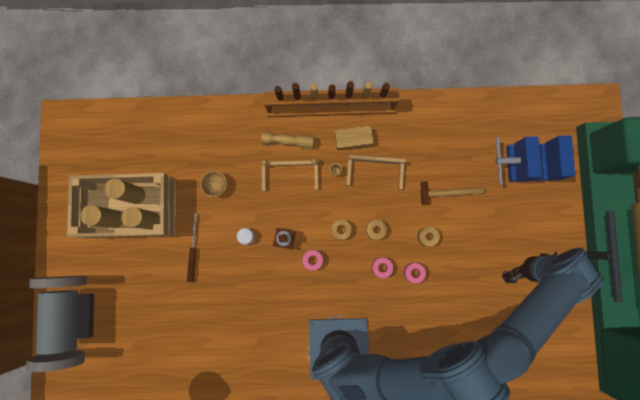

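View pics/scene0.png

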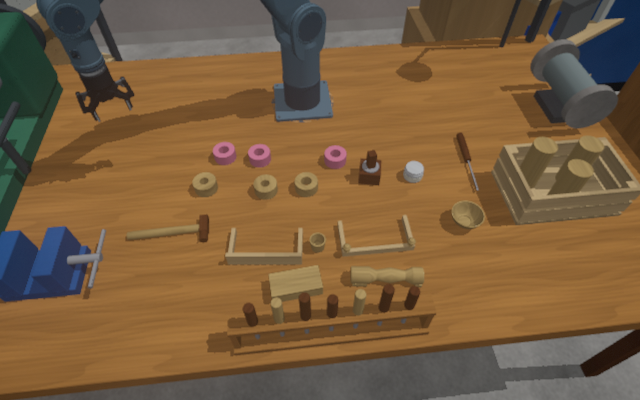

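The top view shows the gauge in its dark stand at (284,239) and the beech rings at (342,230), (376,230) and (429,237). The pink look-alikes are at (312,260), (383,268) and (416,273). The pens are at (290,175) and (377,172), the cup at (336,170), and the white tin at (246,236). Things that could be mistaken for the gauge are the rack handles along the top at y≈90 and the gouge at (193,250). I choose the one standing in the dark block. Next is a close crop that checks this and the pen types.

```bash
cat > h.py <<'E'
import numpy as np,cv2,pickle
from scipy.spatial.transform import Rotation as Ro
def ray(im,u,v,z,T=None):
    d=np.array([(u-im["cx"])/im["fx"],(v-im["cy"])/im["fy"],1.])
    if T is None: R=im["R"].T;c=-R@im["t"]
    else: R=T[:3,:3];c=T[:3,3]
    d=R@d
    return c+d*(z-c[2])/d[2]
def proj(im,X,T=None):
    p=im["R"]@np.array(X)+im["t"] if T is None else T[:3,:3].T@(np.array(X)-T[:3,3])
    return np.array([im["fx"]*p[0]/p[2]+im["cx"],im["fy"]*p[1]/p[2]+im["cy"]])
def camT(o,im):
    T=np.eye(4);q=o["tcp_rot"];T[:3,:3]=Ro.from_quat([q[1],q[2],q[3],q[0]]).as_matrix();T[:3,3]=o["ee_pos"]
    return T@im["tool_from_camera"]
E
python3 - <<'E'
from h import *
d=pickle.load(open("im0.pkl","rb"));t=d["top"];s=d["scene"]
for n,(u,v),z in [("gauge",(284,239),65),("ring1",(342,230),40),("ring2",(376.5,230),40),("ring3",(429.5,237),40),("tin",(246,236),45),("cup",(337,170),45),("penL fl",(264,190),24),("penL fr",(317,189),24),("penL bl",(264,163),24),("penL br",(317,161),24),("penR fl",(349,185),24),("penR fr",(402,188),24),("penR bl",(350,157),48),("penR br",(405,160),48),("pinkA",(312,260),40),("pinkB",(383,268),40),("pinkC",(416,273),40)]:
    print(n,ray(t,u,v,z).round(0))
for n,(u,v),z in [("ring1",(306,181),40),("ring2",(265,184),40),("ring3",(204,181),40),("penL fl",(408,219),24),("penL fr",(340,223),24),("penR fl",(300,230),24),("penR fr",(232,231),24),("stand",(371,165),65)]:
    print("scene",n,ray(s,u,v,z).round(0))
a=cv2.resize(s["frame"][140:280,185:450],None,fx=3,fy=3,interpolation=2)
cv2.imwrite("pics/c1.png",a[:, :800])
E
```

```text
gauge [411. 190.  65.]
ring1 [439. -26.  40.]
ring2 [ 435. -155.   40.]
ring3 [ 402. -352.   40.]
tin [427. 334.  45.]
cup [666. -15.  45.]
penL fl [602. 266.  24.]
penL fr [599.  64.  24.]
penL bl [706. 264.  24.]
penL br [708.  60.  24.]
penR fl [611. -59.  24.]
penR fr [ 593. -261.   24.]
penR bl [714. -65.  48.]
penR br [ 696. -273.   48.]
pinkA [331.  90.  40.]
pinkB [ 293. -173.   40.]
pinkC [ 271. -295.   40.]
scene ring1 [443. -21.  40.]
scene ring2 [ 441. -154.   40.]
scene ring3 [ 407. -350.   40.]
scene penL fl [615. 277.  24.]
scene penL fr [607.  68.  24.]
scene penR fl [619. -56.  24.]
scene penR fr [ 601. -259.   24.]
scene stand [419. 194.  65.]
```

View pics/c1.png

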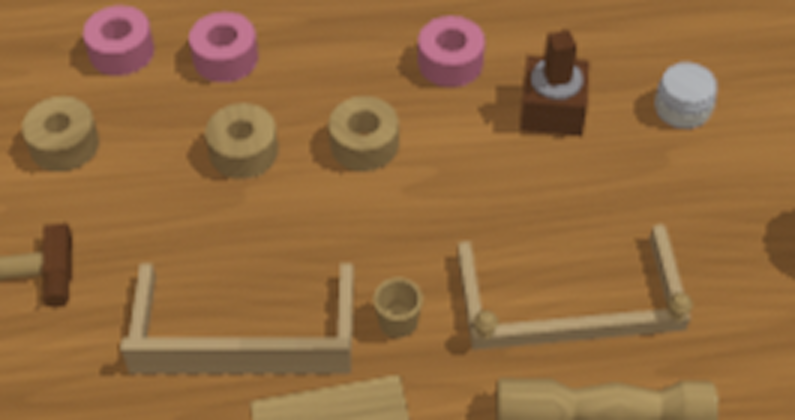

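The crop confirms the gauge: a brown square handle in the dark block at crop (557,80). The ball-knob pen is the +y one, with knobs at crop (485,323) and (679,303). The plain high-backed pen is the −y one, back wall at crop (238,355). Rings lie at crop (60,130), (240,138) and (364,130).

```bash
cat >> h.py <<'E'
def yaw(o):
    q=o["tcp_rot"];x=Ro.from_quat([q[1],q[2],q[3],q[0]]).as_matrix()[:,0];return np.arctan2(x[1],x[0])
def plan(o,wps,step=48,turn=.145):
    "wps: (x,y,z,yaw) TCP; prints rows dx,dy,dz,turn in tool axes, grouped"
    p=np.array(o["ee_pos"]);a=yaw(o)
    for w in wps:
        q=np.array(w[:3]);da=(w[3]-a+np.pi)%(2*np.pi)-np.pi
        n=max(1,int(np.ceil(max(np.linalg.norm(q-p)/step,abs(da)/turn))))
        d=(q-p)/n
        print("wp",w,"n",n)
        for i in range(n):
            b=a+da*i/n;c,s=np.cos(b),np.sin(b)
            print([round(d[0]*c+d[1]*s,1),round(d[0]*s-d[1]*c,1),round(-d[2],1),round(-da/n,3)])
        p=q;a=w[3]
E
python3 - <<'E'
from h import *
from cell import bot
o=bot.get_obs();im=bot.get_image("wrist");print(im["tool_from_camera"].round(3),im["fx"])
plan(o,[(450,-250,404,0.)])
E
```

```text
[[ 1.0000e+00  0.0000e+00  1.0000e-03 -1.0750e+00]
 [-1.0000e-03  9.5700e-01  2.8900e-01 -7.3061e+01]
 [-0.0000e+00 -2.8900e-01  9.5700e-01  3.1526e+01]
 [ 0.0000e+00  0.0000e+00  0.0000e+00  1.0000e+00]] 322.4766859428038
wp (450, -250, 404, 0.0) n 8
[np.float64(-27.9), np.float64(-36.1), np.float64(-0.0), np.float64(-0.138)]
[np.float64(-22.7), np.float64(-39.6), np.float64(-0.0), np.float64(-0.138)]
[np.float64(-17.1), np.float64(-42.3), np.float64(-0.0), np.float64(-0.138)]
[np.float64(-11.1), np.float64(-44.2), np.float64(-0.0), np.float64(-0.138)]
[np.float64(-4.9), np.float64(-45.3), np.float64(-0.0), np.float64(-0.138)]
[np.float64(1.4), np.float64(-45.6), np.float64(-0.0), np.float64(-0.138)]
[np.float64(7.6), np.float64(-45.0), np.float64(-0.0), np.float64(-0.138)]
[np.float64(13.7), np.float64(-43.5), np.float64(-0.0), np.float64(-0.138)]
```

>>> drive_tool --pt "85 -28 -36 0 -0.138" --pt "85 -23 -40 0 -0.138" --pt "85 -17 -42 0 -0.138" --pt "85 -11 -44 0 -0.138" --pt "85 -5 -45 0 -0.138" --pt "85 1 -46 0 -0.138" --pt "85 8 -45 0 -0.138" --pt "85 14 -44 0 -0.138"

```text
time: 0.95
ee_pos: [445.3, -241.6, 400.9]
tcp_rot: [0.001, 1.0, 0.015, -0.003]
wrist_force: [0.9, -0.8, -1.2]
gripper_width: 85.3
```

Run:
```python
from h import *
from cell import bot
o=bot.get_obs();im=bot.get_image("wrist");print(o["time"],o["ee_pos"],yaw(o))
pickle.dump((o,im),open("w1.pkl","wb"));cv2.imwrite("pics/w1.png",im["frame"])
plan(bot.get_obs(),[(450,130,404,0.)])
```

```text
0.95 [ 445.31425206 -241.62880466  400.91808181] 0.030694709171660582
wp (450, 130, 404, 0.0) n 8
[np.float64(2.3), np.float64(-45.4), np.float64(-0.3), np.float64(0.006)]
[np.float64(2.1), np.float64(-45.4), np.float64(-0.3), np.float64(0.006)]
[np.float64(1.8), np.float64(-45.4), np.float64(-0.3), np.float64(0.006)]
[np.float64(1.5), np.float64(-45.4), np.float64(-0.3), np.float64(0.006)]
[np.float64(1.2), np.float64(-45.4), np.float64(-0.3), np.float64(0.006)]
[np.float64(1.0), np.float64(-45.4), np.float64(-0.3), np.float64(0.006)]
[np.float64(0.7), np.float64(-45.4), np.float64(-0.3), np.float64(0.006)]
[np.float64(0.4), np.float64(-45.4), np.float64(-0.3), np.float64(0.006)]
```

View pics/w1.png

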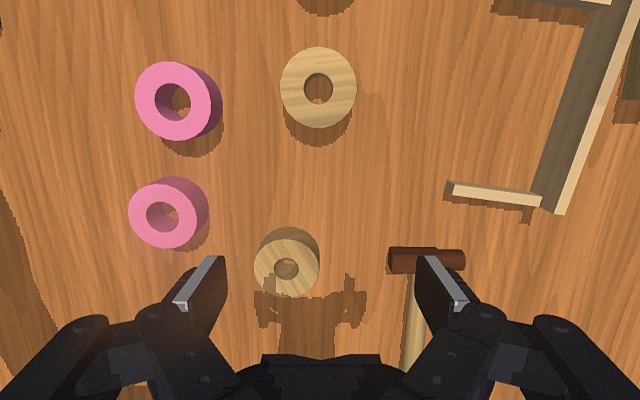

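The wrist view shows ring 2's bore at (318,88) and ring 3's at (287,269). The pink rings are at (173,100) and (163,216), and the high pen is at right. Next I move over the gauge.

>>> drive_tool --pt "85 2 -45 0 0.006" --pt "85 2 -45 0 0.006" --pt "85 2 -45 0 0.006" --pt "85 1 -45 0 0.006" --pt "85 1 -46 0 0.006" --pt "85 1 -46 0 0.006" --pt "85 1 -45 0 0.006" --pt "85 0 -20 0 0"

```text
time: 1.8
ee_pos: [448.7, 109.5, 401.6]
tcp_rot: [-0.001, 1.0, -0.0, -0.0]
wrist_force: [1.2, -0.4, -0.9]
gripper_width: 85.0
```

Run:
```python
from h import *
from cell import bot
o=bot.get_obs();im=bot.get_image("wrist");print(o["time"],o["ee_pos"],yaw(o),abs(o["joint_velocities"]).max())
pickle.dump((o,im),open("w2.pkl","wb"));cv2.imwrite("pics/w2.png",im["frame"])
```

```text
1.8 [448.69716498 109.47424638 401.60870851] -0.0007729967211198088 0.48229395041557355
```

View pics/w2.png

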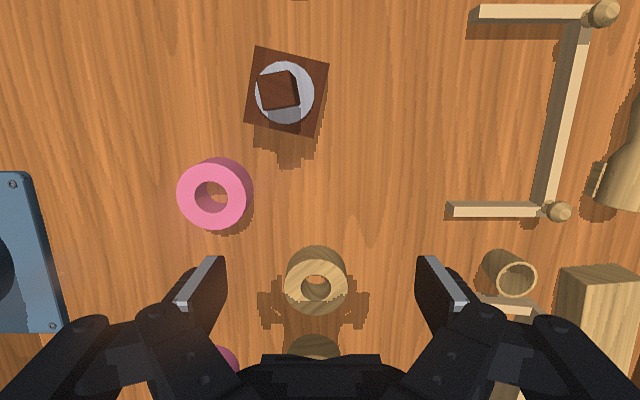

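The view shows the stand top with corners near (255,46), (329,63) and (243,122), the flange disc at (284,92) and the handle top at (277,91). Ring 1's bore is at (316,286). The ball pen is at right, with knobs at (603,13) and (557,211).

Run:
```python
from h import *
for f,pts in (("w1.pkl",[("ring2",318,88,40),("ring3",287,269,40),("penR fr",448,186,24),("penR br",560,211,48)]),("w2.pkl",[("s1",255,46,50),("s2",329,63,50),("s3",243,122,50),("ring1",316,287,40),("penL fl",471,13,24),("penL fr",448,211,24),("knob l",603,13,40),("knob r",558,211,40),("cup",517,279,45)])):
    o,im=pickle.load(open(f,"rb"));T=camT(o,im)
    for n,u,v,z in pts: print(n,ray(im,u,v,z,T).round(1))
o,im=pickle.load(open("w2.pkl","rb"));T=camT(o,im)
fr=im["frame"]
# flange: bright grey
h=cv2.cvtColor(fr,cv2.COLOR_BGR2HSV)
m=((h[...,1]<60)&(h[...,2]>110)).astype(np.uint8);m[:,:230]=0;m[:,340:]=0;m[150:]=0;m[:40]=0
c=max(cv2.findContours(m,0,1)[0],key=cv2.contourArea);cc,r=cv2.minEnclosingCircle(c);print("flange",cc,r,ray(im,*cc,56,T).round(1))
sub=fr[55:125,240:325];cv2.imwrite("pics/c2.png",cv2.resize(sub,None,fx=7,fy=7,interpolation=2))
```

```text
ring2 [ 437.5 -154.8   40. ]
ring3 [ 407.8 -351.2   40. ]
penR fr [ 583.4 -251.7   24. ]
penR br [ 694.4 -268.9   48. ]
s1 [388.5 233.7  50. ]
s2 [455.7 219.4  50. ]
s3 [372.9 166.6  50. ]
ring1 [442.6 -20.6  40. ]
penL fl [591.5 266.4  24. ]
penL fr [592.1  67.2  24. ]
knob l [704.9 262.6  40. ]
knob r [704.2  72.6  40. ]
cup [671.   -7.2  45. ]
flange (283.84783935546875, 91.71739196777344) 31.704137802124023 [414.  194.2  56. ]
```

View pics/c2.png

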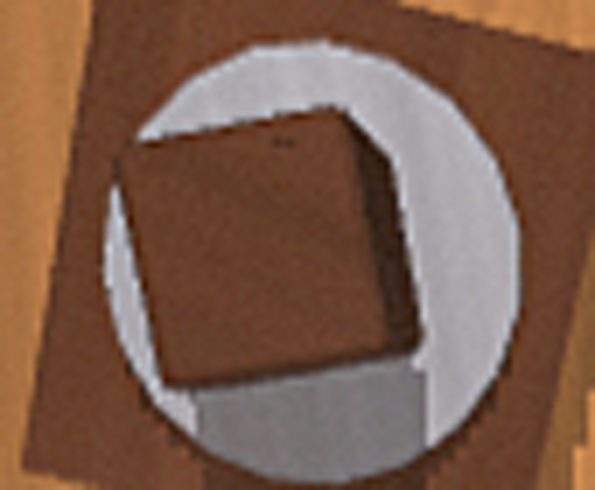

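The crop shows the handle's top face with corners at crop (118,157), (338,107), (388,355) and (165,388). The flange circle is about centred at crop (313,260).

Run:
```python
from h import *
from cell import bot
o,im=pickle.load(open("w2.pkl","rb"));T=camT(o,im)
P=np.array([ray(im,240+u/7,55+v/7,116,T) for u,v in [(118,157),(338,107),(388,355),(165,388)]]);print(P.round(1),P.mean(0).round(1))
for i in range(4):
    e=P[(i+1)%4]-P[i];print(np.linalg.norm(e).round(1),np.degrees(np.arctan2(e[1],e[0])).round(1)%90)
S=np.array([ray(im,u,v,50,T) for u,v in[(329,63),(243,122)]]);print("stand",S.mean(0))
o=bot.get_obs();plan(o,[(414.5,194,320,0.2)])
```

```text
[[400.9 202.2 116. ]
 [424.2 207.1 116. ]
 [428.9 182.1 116. ]
 [404.6 178.7 116. ]] [414.7 192.5 116. ]
23.9 11.9
25.4 10.599999999999994
24.5 8.0
23.8 9.099999999999994
stand [414.30802345 193.00572529  50.        ]
wp (414.5, 194, 320, 0.2) n 3
[np.float64(-11.3), np.float64(-27.5), np.float64(27.2), np.float64(-0.066)]
[np.float64(-9.5), np.float64(-28.2), np.float64(27.2), np.float64(-0.066)]
[np.float64(-7.6), np.float64(-28.8), np.float64(27.2), np.float64(-0.066)]
```

>>> drive_tool --pt "85 -9 -21 25 -0.045" --pt "85 -8 -21 25 -0.045" --pt "85 -7 -21 25 -0.045" --pt "85 -6 -21 22 -0.038" --pt "85 0 0 0 0" --pt "85 0 0 0 0" --pt "85 0 0 0 0" --pt "85 0 0 0 0"

```text
time: 2.65
ee_pos: [414.5, 193.8, 303.0]
tcp_rot: [-0.001, 0.996, 0.087, 0.002]
wrist_force: [0.9, 0.2, 0.1]
gripper_width: 85.1
```

Run:
```python
from h import *
from cell import bot
o=bot.get_obs();print(o["ee_pos"],yaw(o));plan(o,[(414.5,193.2,304,0.173),(414.5,193.2,245,.173)],step=20)
```

```text
[414.5006954  193.79213284 303.01100818] 0.17468155540204236
wp (414.5, 193.2, 304, 0.173) n 1
[np.float64(-0.1), np.float64(0.6), np.float64(-1.0), np.float64(0.002)]
wp (414.5, 193.2, 245, 0.173) n 3
[np.float64(0.0), np.float64(0.0), np.float64(19.7), -0.0]
[np.float64(0.0), np.float64(0.0), np.float64(19.7), -0.0]
[np.float64(0.0), np.float64(0.0), np.float64(19.7), -0.0]
```

>>> drive_tool --pt "85 0 0.6 19 0" --pt "85 0 0 20 0" --pt "85 0 0 19 0" --pt "85 0 0 0 0" --pt "20 0 0 0 0" --pt "20 0 0 0 0" --pt "20 0 0 0 0" --pt "20 0 0 0 0" --force 80

```text
time: 3.45
ee_pos: [420.0, 189.8, 250.1]
tcp_rot: [-0.001, 0.997, 0.081, 0.008]
wrist_force: [-14.3, -1.7, 13.7]
gripper_width: 27.7
```

>>> drive_tool --pt "20 0 0 0 0" --pt "20 0 0 0 0" --pt "20 0 0 0 0" --pt "20 0 0 0 0" --pt "20 0 0 0 0" --pt "20 0 0 0 0" --pt "20 0 0 0 0" --pt "20 0 0 0 0"

```text
time: 4.25
ee_pos: [419.3, 189.5, 250.1]
tcp_rot: [-0.001, 0.997, 0.082, 0.007]
wrist_force: [-0.8, -0.4, -2.3]
gripper_width: 25.0
```

>>> drive_tool --pt "20 0 0 15 0" --pt "20 0 0 -10 0" --pt "20 0 0 -20 0" --pt "20 0 0 -20 0" --pt "20 0 0 -20 0" --pt "20 0 0 -5 0" --pt "20 0 0 0 0" --pt "20 0 0 0 0"

```text
time: 5.05
ee_pos: [418.1, 191.8, 318.3]
tcp_rot: [0.001, 0.997, 0.083, 0.01]
wrist_force: [-0.9, -0.4, -4.2]
gripper_width: 25.0
```

Run:
```python
from h import *
from cell import bot
o=bot.get_obs();print(o["ee_pos"],yaw(o),o["wrist_force"],o["gripper_width"])
im=bot.get_image("wrist");pickle.dump((o,im),open("w3.pkl","wb"));a=cv2.resize(im["frame"],None,fx=.9,fy=.9)
s=bot.get_image("scene");b=cv2.resize(s["frame"][110:220,300:440],None,fx=2.2,fy=2.2,interpolation=2)
pickle.dump(s,open("s3.pkl","wb"))
c=np.zeros((600,640,3),np.uint8);c[:360,:576]=a;c[360:360+240,:308]=b[:240];cv2.imwrite("pics/c3.png",c)
```

```text
[418.09132695 191.84901441 318.30132579] 0.16533506257312958 [-0.9143227  -0.39217032 -4.24180373] 25.005966692674136
```

View pics/c3.png

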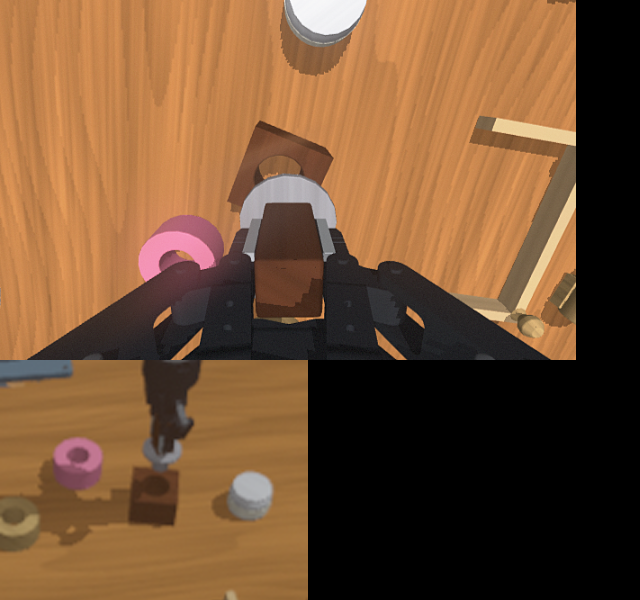

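The gauge is held and has left the stand. The flange disc shows at about (288,215) in the wrist half, top edge at y≈174, and the stand hole is at about (279,172) in display pixels. Next I check where the gauge sits in the tool frame and the tool tilt.

```bash
cat >> h.py <<'E'
def rot(o):
    q=o["tcp_rot"];return Ro.from_quat([q[1],q[2],q[3],q[0]]).as_matrix()
G=235.
def go(o,wps,L=235.,step=45,turn=.14):
    "wps: gauge-tip (x,y,z,yaw) targets; rows in tool axes, tilt kept"
    R=rot(o);p=o["ee_pos"]+R[:,2]*L;a=yaw(o);print("tip",p.round(1),"yaw",round(a,3),"toolz",R[:,2].round(4),"F",o["wrist_force"].round(1),"w",round(o["gripper_width"],1),"t",o["time"])
    Rc=R
    for w in wps:
        q=np.array(w[:3]);da=(w[3]-a+np.pi)%(2*np.pi)-np.pi if len(w)>3 else 0
        n=max(1,int(np.ceil(max(np.linalg.norm(q-p)/step,abs(da)/turn))))
        print("->",w,"n",n)
        for i in range(n):
            d=Rc.T@(q-p)/n;print("  ",[float(x) for x in d.round(1)]+[round(float(-da/n),3)])
            Rc=Rc@Ro.from_rotvec([0,0,-da/n]).as_matrix()
        p=q;a+=da
E
python3 - <<'E'
from h import *
o,im=pickle.load(open("w3.pkl","rb"));T=camT(o,im);R=rot(o)
for dz in (30,34,39,44): 
    # expected flange extents
    e=[o["ee_pos"]+R@np.array([28*np.cos(t),28*np.sin(t),155+dz]) for t in np.linspace(0,6.28,73)]
    q=np.array([proj(im,x,T) for x in e]);print(dz,"l",q[:,0].min(),"r",q[:,0].max(),"top",q[:,1].min())
print("hole",ray(im,310,191,50,T), "stand corner",ray(im,261/.9,122/.9,50,T),ray(im,332/.9,159/.9,50,T))
s=pickle.load(open("s3.pkl","rb"));
print("scene hole",ray(s,300+157/2.2,110+(485-360)/2.2,50))
print("tip pred scene px", (proj(s,o["ee_pos"]+R[:,2]*235)-[300,110])*2.2+[0,360],"flange pred",(proj(s,o["ee_pos"]+R[:,2]*194)-[300,110])*2.2+[0,360])
m=cv2.cvtColor(im["frame"],cv2.COLOR_BGR2HSV);m=((m[...,1]<45)&(m[...,2]>120)).astype(np.uint8);m[:180]=0;m[300:]=0;m[:,:240]=0;m[:,400:]=0
ys,xs=np.nonzero(m);print("obs l",xs.min(),"r",xs.max(),"top",ys.min())
E
```

```text
30 l 268.07755271312124 r 375.3486219968238 top 200.33059353518448
34 l 269.25012936189523 r 374.1260322226871 top 198.06093088941068
39 l 270.6442254279325 r 372.6724978237603 top 195.36856117834006
44 l 271.9646280315035 r 371.2989288925556 top 192.82457299033328
hole [413.15862656 200.38334231  50.        ] stand corner [392.4612202  239.03167841  50.        ] [455.13455703 218.51589046  50.        ]
scene hole [414.23619662 197.78867378  50.        ]
tip pred scene px [156.03576025 474.4540548 ] flange pred [158.58920159 454.67685873]
obs l 267 r 373 top 193
```

The gauge sits about 3 mm off along tool −y, with the tip about 228 mm ahead of the TCP and the tool tilted about 1.1°. I'll use those as offsets.

```bash
sed -i 's/L=235.,step=45/L=(-.8,-3,228),step=45/; s/p=o\["ee_pos"\]+R\[:,2\]\*L;/p=o["ee_pos"]+R@np.array(L);/' h.py
python3 - <<'E'
from h import *
from cell import bot
go(bot.get_obs(),[(442.6,-20.6,60)])
E
```

```text
tip [420.9 194.3  90. ] yaw 0.165 toolz [ 0.0187 -0.0012 -0.9998] F [-1.1  0.1 -3.9] w 25.3 t 5.15
-> (442.6, -20.6, 60) n 5
   [-2.9, 43.1, 6.1, 0.0]
   [-2.9, 43.1, 6.1, 0.0]
   [-2.9, 43.1, 6.1, 0.0]
   [-2.9, 43.1, 6.1, 0.0]
   [-2.9, 43.1, 6.1, 0.0]
```

>>> drive_tool --pt "20 -3 43 6 0" --pt "20 -3 43 6 0" --pt "20 -3 43 6 0" --pt "20 -3 43 6 0" --pt "20 -3 43 6 0" --pt "20 0 0 0 0" --pt "20 0 0 0 0" --pt "20 0 0 0 0"

```text
time: 5.95
ee_pos: [439.2, -28.3, 281.9]
tcp_rot: [-0.001, 0.996, 0.085, 0.006]
wrist_force: [0.2, 0.4, -3.5]
gripper_width: 24.9
```

Run:
```python
from h import *
from cell import bot
o=bot.get_obs();go(o,[(442.6,-20.6,44)])
im=bot.get_image("wrist");s=bot.get_image("scene");pickle.dump((o,im,s),open("w4.pkl","wb"))
a=cv2.resize(im["frame"],None,fx=.9,fy=.9);b=cv2.resize(s["frame"][130:210,250:350],None,fx=3,fy=3,interpolation=2)
c=np.zeros((600,640,3),np.uint8);c[:360,:576]=a;c[360:600,:300]=b;cv2.imwrite("pics/c4.png",c)
T=camT(o,im);R=rot(o)
print("tip px scene crop",(proj(s,o["ee_pos"]+R@[-.8,-3,228])-[250,130])*3+[0,360],"ring centre",(proj(s,[442.6,-20.6,40])-[250,130])*3+[0,360])
```

```text
tip [440.7 -24.7  53.9] yaw 0.17 toolz [ 0.012   0.0035 -0.9999] F [ 0.2  0.4 -3.5] w 24.9 t 5.95
-> (442.6, -20.6, 44) n 1
   [2.4, -3.7, 9.9, 0.0]
tip px scene crop [164.4471472  503.20740034] ring centre [168.76735886 512.53891519]
```

View pics/c4.png

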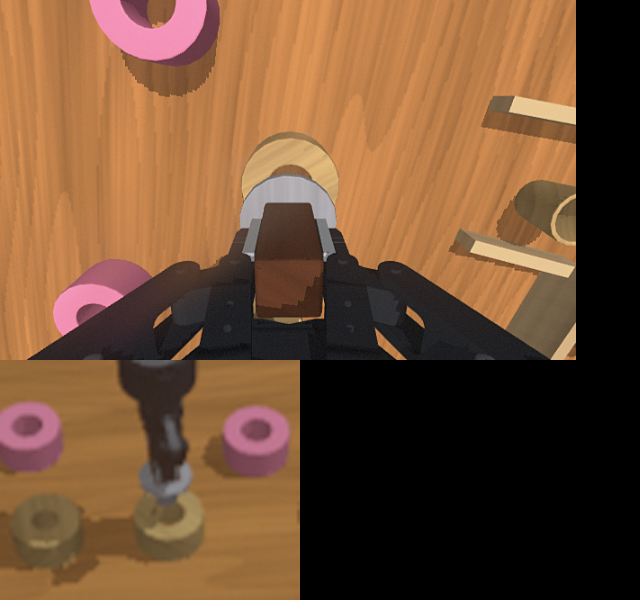

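The tip hangs just over ring 1's bore: tip at about (168,498), bore at (173,512) in the scene inset. I need the computed correction of about +2 mm in x and +4 mm in y.

>>> drive_tool --pt "20 2.4 -3.7 2 0" --pt "20 0 0 6 0" --pt "20 0 0 6 0" --pt "20 0 0 6 0" --pt "20 0 0 6 0" --pt "20 0 0 6 0" --pt "20 0 0 6 0" --pt "20 0 0 0 0"

```text
time: 6.85
ee_pos: [441.8, -19.8, 240.8]
tcp_rot: [-0.002, 0.996, 0.089, 0.007]
wrist_force: [-0.2, -0.4, -3.4]
gripper_width: 25.2
```

Run:
```python
from h import *
from cell import bot
o=bot.get_obs();go(o,[])
```

```text
tip [443.4 -16.1  12.8] yaw 0.178 toolz [ 0.0128  0.0042 -0.9999] F [-0.2 -0.4 -3.4] w 25.2 t 6.85
```

>>> drive_tool --pt "20 0 0 3 0" --pt "20 0 0 3 0" --pt "20 0 0 3 0" --pt "20 0 0 3 0" --pt "20 0 0 3 0" --pt "20 0 0 3 0" --pt "20 0 0 0 0" --pt "20 0 0 0 0"

```text
time: 7.65
ee_pos: [443.7, -20.5, 229.9]
tcp_rot: [0.004, 0.996, 0.088, 0.007]
wrist_force: [0.4, -0.3, -3.2]
gripper_width: 25.4
```

Run:
```python
from h import *
from cell import bot
o=bot.get_obs();go(o,[])
```

```text
tip [445.9 -19.1   1.9] yaw 0.177 toolz [ 0.0155 -0.0064 -0.9999] F [ 0.4 -0.3 -3.2] w 25.4 t 7.65
```

Run:
```python
from h import *
from cell import bot
o=bot.get_obs();im=bot.get_image("wrist");s=bot.get_image("scene");pickle.dump((o,im,s),open("w5.pkl","wb"))
a=cv2.resize(im["frame"],None,fx=.9,fy=.9);b=cv2.resize(s["frame"][150:210,250:350],None,fx=4,fy=4,interpolation=2)
c=np.zeros((600,640,3),np.uint8);c[:360,:576]=a;c[360:600,:400]=b;cv2.imwrite("pics/c5.png",c)
m=cv2.cvtColor(im["frame"],cv2.COLOR_BGR2HSV);m=((m[...,1]<45)&(m[...,2]>120)).astype(np.uint8);m[:180]=0;m[300:]=0;m[:,:240]=0;m[:,400:]=0
ys,xs=np.nonzero(m);print("obs l",xs.min(),"r",xs.max(),"top",ys.min())
```

```text
obs l 266 r 373 top 193
```

View pics/c5.png

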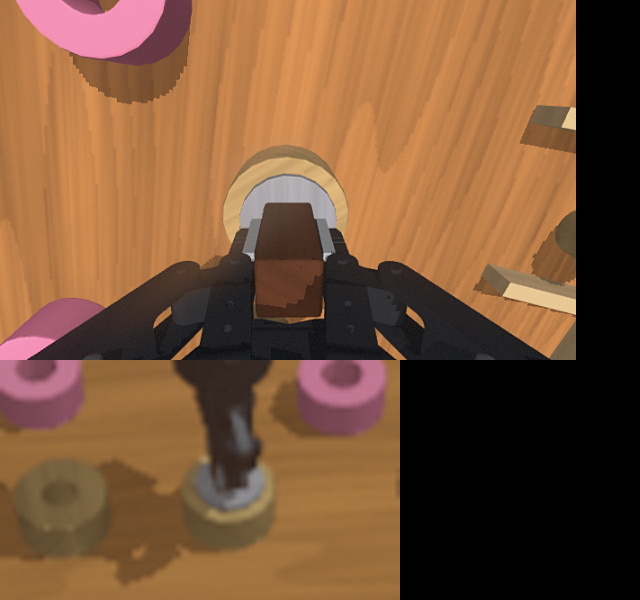

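In the wrist view the flange sits down on ring 1: ring 125 px wide against flange 96 px, matching the 1.30 expected when seated. It stopped about 11 mm below the good-stop height, so ring 1 is **oversize** and goes to the high pen. Next I measure that pen from the earlier wrist frames.

```bash
sed -i 's/L=(-.8,-3,228)/L=(-.8,-3,225)/' h.py
python3 - <<'E'
from h import *
def strip(f,z,rows,c0,c1):
    d=pickle.load(open(f,"rb"));o,im=d[0],d[1];T=camT(o,im);h=cv2.cvtColor(im["frame"],cv2.COLOR_BGR2HSV)
    m=(h[...,2]>165)&(h[...,1]<135)
    L=[];Rr=[]
    for v in rows:
        xs=np.nonzero(m[v,c0:c1])[0]
        if len(xs)>4:
            L.append(ray(im,c0+np.percentile(xs,3),v,z,T));Rr.append(ray(im,c0+np.percentile(xs,97),v,z,T))
    for n,e in(("L",L),("R",Rr)):
        if len(e)>5:
            e=np.array(e);k=np.polyfit(e[:,1],e[:,0],1);print(f,n,len(e),"x=%.3f*y+%.1f"%tuple(k),"res",np.std(e[:,0]-np.polyval(k,e[:,1])).round(1),"y",e[:,1].min().round(),e[:,1].max().round())
strip("w1.pkl",48,range(30,200,4),540,640)
strip("w2.pkl",24,range(40,195,4),530,600)
def pts(f,P):
    d=pickle.load(open(f,"rb"));o,im=d[0],d[1];T=camT(o,im)
    for n,u,v,z in P: print(f,n,ray(im,u,v,z,T).round(1))
pts("w1.pkl",[("HR front in",455,181,24),("HR front out",453,194,24),("HR back in",541,195,24),("HR back end",567,214,48)])
pts("w2.pkl",[("BL front",474,5,24),("BL front out/in",474,20,24),("BR front",450,204,24),("BR front2",450,217,24)])
pts("w4.pkl",[("HL front",471/.9,232/.9,24),("HL2",464/.9,246/.9,24),("BR f",515/.9,97/.9,24),("BR f2",508/.9,110/.9,24)])
pts("w3.pkl",[("BL f",497/.9,118/.9,24),("BL f2",492/.9,130/.9,24)])
E
```

```text
w1.pkl L 43 x=0.125*y+720.5 res 2.9 y -255.0 -98.0
w1.pkl R 43 x=0.108*y+728.5 res 0.3 y -254.0 -97.0
w2.pkl L 38 x=0.003*y+698.7 res 0.3 y 89.0 239.0
w2.pkl R 38 x=-0.164*y+741.6 res 11.3 y 89.0 239.0
w1.pkl HR front in [ 590.2 -245.8   24. ]
w1.pkl HR front out [ 590.2 -260.6   24. ]
w1.pkl HR back in [ 687.7 -258.6   24. ]
w1.pkl HR back end [ 702.6 -271.9   48. ]
w2.pkl BL front [593.4 273.2  24. ]
w2.pkl BL front out/in [595.2 260.5  24. ]
w2.pkl BR front [593.4  75.5  24. ]
w2.pkl BR front2 [595.2  60.   24. ]
w4.pkl HL front [604.9 -41.4  24. ]
w4.pkl HL2 [603.5 -55.5  24. ]
w4.pkl BR f [598.6  71.8  24. ]
w4.pkl BR f2 [597.1  61.8  24. ]
w3.pkl BL f [599.6 274.3  24. ]
w3.pkl BL f2 [599.1 263.4  24. ]
```

Run:
```python
from h import *
from cell import bot
go(bot.get_obs(),[(560,-103,5),(651.5,-111,5)],step=21)
```

```text
tip [445.6 -19.1   4.4] yaw 0.176 toolz [ 0.0149 -0.0061 -0.9999] F [-0.4  0.9 -3.3] w 25.6 t 7.75
-> (560, -103, 5) n 7
   [14.0, 14.7, 0.2, 0.0]
   [14.0, 14.7, 0.2, 0.0]
   [14.0, 14.7, 0.2, 0.0]
   [14.0, 14.7, 0.2, 0.0]
   [14.0, 14.7, 0.2, 0.0]
   [14.0, 14.7, 0.2, 0.0]
   [14.0, 14.7, 0.2, 0.0]
-> (651.5, -111, 5) n 5
   [17.7, 4.8, 0.3, 0.0]
   [17.7, 4.8, 0.3, 0.0]
   [17.7, 4.8, 0.3, 0.0]
   [17.7, 4.8, 0.3, 0.0]
   [17.7, 4.8, 0.3, 0.0]
```

>>> drive_tool --pt "20 8 8 0.6 0" --pt "20 14 15 0.6 0" --pt "20 14 15 0.6 0" --pt "20 14 15 0.6 0" --pt "20 14 15 0.6 0" --pt "20 14 15 0.6 0" --pt "20 14 15 0.6 0" --pt "20 6 6 0.5 0"

```text
time: 8.55
ee_pos: [559.5, -95.6, 229.2]
tcp_rot: [-0.003, 0.996, 0.095, -0.0]
wrist_force: [-9.1, 4.1, 17.2]
gripper_width: 25.2
```

Run:
```python
from h import *
from cell import bot
go(bot.get_obs(),[(651.5,-111,5)],step=17)
```

```text
tip [557.9 -91.3   4.2] yaw 0.19 toolz [-8.0e-04  6.5e-03 -1.0e+00] F [-9.1  4.1 17.2] w 25.2 t 8.55
-> (651.5, -111, 5) n 6
   [14.7, 6.2, -0.2, 0.0]
   [14.7, 6.2, -0.2, 0.0]
   [14.7, 6.2, -0.2, 0.0]
   [14.7, 6.2, -0.2, 0.0]
   [14.7, 6.2, -0.2, 0.0]
   [14.7, 6.2, -0.2, 0.0]
```

>>> drive_tool --pt "20 6 10 -0.2 0" --pt "20 6 10 -0.2 0" --pt "20 12 3 0 0" --pt "20 13 3 0 0" --pt "20 13 3 0 0" --pt "20 13 3 0 0" --pt "20 12 3 0 0" --pt "20 6 1.5 0 0"

```text
time: 9.35
ee_pos: [647.9, -118.8, 229.7]
tcp_rot: [-0.005, 0.996, 0.093, -0.007]
wrist_force: [-5.6, 0.5, 8.1]
gripper_width: 25.2
```

Run:
```python
from h import *
from cell import bot
go(bot.get_obs(),[(651.5,-111,5)],step=17)
```

```text
tip [ 643.1 -114.1    4.8] yaw 0.187 toolz [-0.0151  0.0082 -0.9999] F [-5.6  0.5  8.1] w 25.2 t 9.35
-> (651.5, -111, 5) n 1
   [8.8, -1.5, -0.3, 0.0]
```

>>> drive_tool --pt "20 4 -0.7 0 0" --pt "20 4 -0.7 0 0" --pt "20 1 0 0 0" --pt "20 0 0 0 0" --pt "20 -1 0 -1 0" --pt "20 0 0 -3 0" --pt "20 0 0 -5 0" --pt "20 0 0 -8 0"

```text
time: 10.15
ee_pos: [655.4, -119.7, 243.6]
tcp_rot: [-0.005, 0.996, 0.092, -0.012]
wrist_force: [-0.4, 0.1, -2.7]
gripper_width: 24.9
```

Run:
```python
from h import *
from cell import bot
o=bot.get_obs();go(o,[(640,-115,60)],step=20)
im=bot.get_image("wrist");pickle.dump((o,im),open("w6.pkl","wb"));cv2.imwrite("pics/w6.png",im["frame"])
```

```text
tip [ 648.5 -115.2   18.7] yaw 0.184 toolz [-0.0245  0.0077 -0.9997] F [-0.4  0.1 -2.7] w 24.9 t 10.15
-> (640, -115, 60) n 3
   [-3.1, -0.7, -13.7, 0.0]
   [-3.1, -0.7, -13.7, 0.0]
   [-3.1, -0.7, -13.7, 0.0]
```

View pics/w6.png

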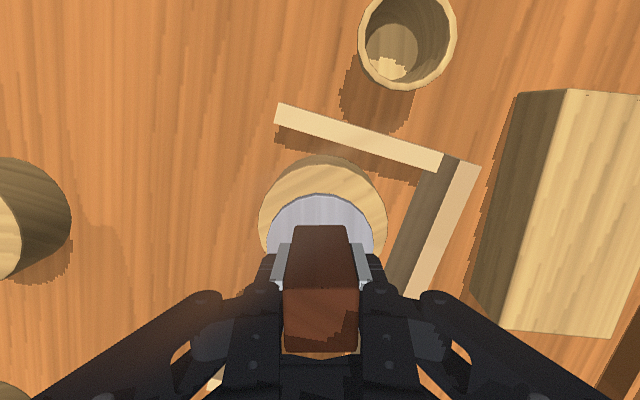

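The view shows ring 1 inside the high pen, spanning pixel x 258–388. The left wall's front end is at (276,112), and the back wall is to the right.

Run:
```python
from h import *
o,im=pickle.load(open("w6.pkl","rb"));T=camT(o,im)
for n,u,v,z in[("ring L",258,218,40),("ring R",388,222,40),("ring top",322,165,40),("wall front in",274,122,24),("wall front out",278,102,24),("back in corner",437,172,24),("back top inner1",463,160,48),("back top inner2",404,296,48)]:print(n,ray(im,u,v,z,T).round(1))
P=np.array([ray(im,u,v,40,T)[:2] for u,v in [(258,218),(268,190),(290,172),(322,164),(355,174),(378,195),(388,222)]])
A=np.c_[2*P,np.ones(7)];s=np.linalg.lstsq(A,(P**2).sum(1),rcond=None)[0];print("circle",s[:2],np.sqrt(s[2]+s[0]**2+s[1]**2))
```

```text
ring L [ 612.7 -113.4   40. ]
ring R [ 685.6 -101.6   40. ]
ring top [642.8 -76.6  40. ]
wall front in [611.5 -60.2  24. ]
wall front out [612.1 -48.9  24. ]
back in corner [710.5 -70.7  24. ]
back top inner1 [712.7 -59.2  48. ]
back top inner2 [ 703.5 -141.4   48. ]
circle [ 649.6434699  -113.06020017] 37.37113213137167
```

Ring 1 is about 6 mm inside the pen front. I'll reseat the gauge and push it about 6 mm further for margin, then lift out.

>>> drive_tool --pt "20 0 0 8 0" --pt "20 0 0 7 0" --pt "20 0 0 3 0" --pt "20 4 1 0 0" --pt "20 4 1 0 0" --pt "20 1 0 0 0" --pt "20 0 0 0 0" --pt "20 0 0 0 0"

```text
time: 11.0
ee_pos: [665.4, -119.9, 229.7]
tcp_rot: [-0.004, 0.996, 0.092, -0.01]
wrist_force: [-1.4, 0.4, 3.1]
gripper_width: 25.0
```

>>> drive_tool --pt "20 -1 0 -2 0" --pt "20 -0.3 0 -5 0" --pt "20 -0.3 0 -10 0" --pt "20 -0.5 0 -12 0" --pt "20 -0.5 0 -15 0" --pt "20 -0.5 0 -15 0" --pt "20 0 0 -10 0" --pt "20 0 0 0 0"

```text
time: 11.8
ee_pos: [663.6, -121.3, 304.8]
tcp_rot: [-0.003, 0.996, 0.092, -0.01]
wrist_force: [0.1, -0.6, -3.5]
gripper_width: 25.0
```

Run:
```python
from h import *
from cell import bot
o=bot.get_obs();go(o,[(437.5,-154.8,60)],step=40)
im=bot.get_image("wrist");pickle.dump((o,im),open("w7.pkl","wb"))
m=cv2.cvtColor(im["frame"],cv2.COLOR_BGR2HSV);m=((m[...,1]<45)&(m[...,2]>120)).astype(np.uint8);m[:180]=0;m[300:]=0;m[:,:240]=0;m[:,400:]=0
ys,xs=np.nonzero(m);print("obs l",xs.min(),"r",xs.max(),"top",ys.min())
```

```text
tip [ 657.8 -117.3   79.9] yaw 0.184 toolz [-0.0198  0.0052 -0.9998] F [ 0.1 -0.6 -3.5] w 25.0 t 11.8
-> (437.5, -154.8, 60) n 6
   [-37.2, -0.5, 4.0, 0.0]
   [-37.2, -0.5, 4.0, 0.0]
   [-37.2, -0.5, 4.0, 0.0]
   [-37.2, -0.5, 4.0, 0.0]
   [-37.2, -0.5, 4.0, 0.0]
   [-37.2, -0.5, 4.0, 0.0]
obs l 267 r 373 top 193
```

>>> drive_tool --pt "20 -37 -0.5 0 0" --pt "20 -37 -0.5 4 0" --pt "20 -37 -0.5 4 0" --pt "20 -37 -0.5 4 0" --pt "20 -37 -0.5 4 0" --pt "20 -37 -0.5 4 0" --pt "20 0 0 0 0" --pt "20 0 0 0 0"

```text
time: 12.65
ee_pos: [433.6, -158.8, 283.9]
tcp_rot: [-0.005, 0.996, 0.092, -0.012]
wrist_force: [0.9, -0.9, -2.8]
gripper_width: 24.6
```

```bash
cat > ring.py <<'E'
from h import *
from cell import bot
def look(f):
    "fit visible far arc of the ring under the gauge, z=40"
    o=bot.get_obs();im=bot.get_image("wrist");pickle.dump((o,im),open(f,"wb"));T=camT(o,im)
    hs=cv2.cvtColor(im["frame"],cv2.COLOR_BGR2HSV);m=((hs[...,1]<135)&(hs[...,1]>60)&(hs[...,2]>140)).astype(np.uint8)
    m[:100]=0;m[262:]=0;m[:,:200]=0;m[:,440:]=0
    m=cv2.morphologyEx(m,cv2.MORPH_OPEN,np.ones((3,3)))
    c=max(cv2.findContours(m,0,1)[0],key=cv2.contourArea)[:,0];P=[]
    for u in range(c[:,0].min(),c[:,0].max()+1,3):
        v=np.nonzero(m[:,u])[0]
        if len(v): P.append(ray(im,u,v.min(),40,T)[:2])
    P=np.array(P)
    for k in range(4):
        A=np.c_[2*P,np.ones(len(P))];s=np.linalg.lstsq(A,(P**2).sum(1),rcond=None)[0];r=np.sqrt(s[2]+s[0]**2+s[1]**2)
        e=abs(np.hypot(*(P-s[:2]).T)-r);P=P[e<=max(1.,np.percentile(e,90))]
    # fixed r=38 fit
    from scipy.optimize import least_squares
    q=least_squares(lambda x:np.hypot(*(P-x).T)-38,s[:2],loss="soft_l1").x
    print("n",len(P),"bbox",c.min(0),c.max(0),"circle",s[:2].round(1),r.round(1),"r38",q.round(1));return o,q
E
python3 - <<'E'
from ring import *
o,q=look("w8.pkl");go(o,[(437.5,-154.8,44)])
E
```

```text
n 23 bbox [284 153] [389 245] circle [ 434.4 -145.2] 32.2 r38 [ 437.2 -150.9]
tip [ 426.6 -154.3   59. ] yaw 0.184 toolz [-0.0253  0.0077 -0.9996] F [ 0.9 -0.9 -2.8] w 24.6 t 12.65
-> (437.5, -154.8, 44) n 1
   [11.0, 2.7, 14.7, 0.0]
```

>>> drive_tool --pt "20 6 1 4 0" --pt "20 5 0.7 5 0" --pt "20 0 0 5 0" --pt "20 0.2 0 5 0" --pt "20 0.1 0 5 0" --pt "20 0.2 0 5 0" --pt "20 0.1 0 5 0" --pt "20 0 0 0 0"

```text
time: 13.5
ee_pos: [447.8, -157.9, 246.8]
tcp_rot: [-0.004, 0.996, 0.093, -0.014]
wrist_force: [0.3, -0.5, -2.6]
gripper_width: 25.3
```

Run:
```python
from h import *
from cell import bot
go(bot.get_obs(),[])
```

```text
tip [ 439.9 -153.8   22. ] yaw 0.186 toolz [-0.0292  0.0059 -0.9996] F [ 0.3 -0.5 -2.6] w 25.3 t 13.5
```

>>> drive_tool --pt "20 0 0 4 0" --pt "20 0 0 4 0" --pt "20 0 0 4 0" --pt "20 0 0 4 0" --pt "20 0 0 4 0" --pt "20 0 0 4 0" --pt "20 0 0 2 0" --pt "20 0 0 0 0"

```text
time: 14.3
ee_pos: [448.8, -154.9, 239.4]
tcp_rot: [0.004, 0.995, 0.094, -0.018]
wrist_force: [-0.4, -0.0, -3.4]
gripper_width: 24.9
```

Run:
```python
from ring import *
o,q=look("w9.pkl");im=pickle.load(open("w9.pkl","rb"))[1]
m=cv2.cvtColor(im["frame"],cv2.COLOR_BGR2HSV);m=((m[...,1]<45)&(m[...,2]>120)).astype(np.uint8);m[:180]=0;m[300:]=0;m[:,:240]=0;m[:,400:]=0
ys,xs=np.nonzero(m);print("flange l",xs.min(),"r",xs.max(),"top",ys.min())
go(o,[])
```

```text
n 29 bbox [253 158] [384 258] circle [ 437.  -141.5] 30.4 r38 [ 440.6 -148.9]
flange l 267 r 373 top 193
tip [ 439.7 -154.5   14.6] yaw 0.188 toolz [-0.0348 -0.0108 -0.9993] F [-0.4 -0.  -3.4] w 24.9 t 14.3
```

It stopped at tip height 14.6, 10 mm higher than ring 1, despite 26 mm commanded. Ring 2 is therefore **good** and goes to the ball pen. I'll drag gently, because contact force tilts the tool (now 2°).

Run:
```python
from h import *
from cell import bot
go(bot.get_obs(),[(540,122,14.8)],step=20)
```

```text
tip [ 439.9 -154.5   14.5] yaw 0.188 toolz [-0.0344 -0.0106 -0.9994] F [-2.9  0.1  3.2] w 25.1 t 14.35
-> (540, 122, 14.8) n 15
   [10.0, -16.9, -0.4, 0.0]
   [10.0, -16.9, -0.4, 0.0]
   [10.0, -16.9, -0.4, 0.0]
   [10.0, -16.9, -0.4, 0.0]
   [10.0, -16.9, -0.4, 0.0]
   [10.0, -16.9, -0.4, 0.0]
   [10.0, -16.9, -0.4, 0.0]
   [10.0, -16.9, -0.4, 0.0]
   [10.0, -16.9, -0.4, 0.0]
   [10.0, -16.9, -0.4, 0.0]
   [10.0, -16.9, -0.4, 0.0]
   [10.0, -16.9, -0.4, 0.0]
   [10.0, -16.9, -0.4, 0.0]
   [10.0, -16.9, -0.4, 0.0]
   [10.0, -16.9, -0.4, 0.0]
```

>>> drive_tool --pt "20 5 -8 -0.3 0" --pt "20 10 -17 -0.3 0" --pt "20 10 -17 -0.3 0" --pt "20 10 -17 -0.3 0" --pt "20 10 -17 -0.3 0" --pt "20 10 -17 -0.3 0" --pt "20 10 -17 -0.3 0" --pt "20 6 -10 -0.2 0"

```text
time: 15.15
ee_pos: [501.4, -24.8, 239.1]
tcp_rot: [0.009, 0.996, 0.089, -0.016]
wrist_force: [-1.1, -3.4, 6.0]
gripper_width: 25.4
```

Run:
```python
from h import *
from cell import bot
go(bot.get_obs(),[(540,122,14.6)],step=20)
```

```text
tip [493.2 -26.6  14.3] yaw 0.178 toolz [-0.0305 -0.0209 -0.9993] F [-1.1 -3.4  6. ] w 25.4 t 15.15
-> (540, 122, 14.6) n 8
   [9.0, -17.2, -0.6, 0.0]
   [9.0, -17.2, -0.6, 0.0]
   [9.0, -17.2, -0.6, 0.0]
   [9.0, -17.2, -0.6, 0.0]
   [9.0, -17.2, -0.6, 0.0]
   [9.0, -17.2, -0.6, 0.0]
   [9.0, -17.2, -0.6, 0.0]
   [9.0, -17.2, -0.6, 0.0]
```

Good, the force is low.

>>> drive_tool --pt "20 8 -17 -0.5 0" --pt "20 9 -17 -0.5 0" --pt "20 9 -17 -0.5 0" --pt "20 9 -17 -0.5 0" --pt "20 9 -17 -0.5 0" --pt "20 9 -17 -0.5 0" --pt "20 9 -17 -0.5 0" --pt "20 5 -8 -0.3 0"

```text
time: 15.95
ee_pos: [549.3, 111.6, 239.0]
tcp_rot: [0.016, 0.996, 0.085, -0.017]
wrist_force: [-1.5, -2.8, 4.8]
gripper_width: 25.2
```

Run:
```python
from ring import *
o,q=look("w10.pkl");go(o,[(562,122,14.6),(650,122,14.6)],step=15)
im=pickle.load(open("w10.pkl","rb"))[1];cv2.imwrite("pics/w10.png",im["frame"])
```

```text
n 31 bbox [254 158] [386 257] circle [539.6 120.4] 31.1 r38 [541.5 113.2]
tip [541.1 106.6  14.2] yaw 0.17 toolz [-0.0308 -0.0348 -0.9989] F [-1.5 -2.8  4.8] w 25.2 t 15.95
-> (562, 122, 14.6) n 2
   [11.6, -5.8, -0.8, 0.0]
   [11.6, -5.8, -0.8, 0.0]
-> (650, 122, 14.6) n 6
   [14.4, 2.5, -0.5, 0.0]
   [14.4, 2.5, -0.5, 0.0]
   [14.4, 2.5, -0.5, 0.0]
   [14.4, 2.5, -0.5, 0.0]
   [14.4, 2.5, -0.5, 0.0]
   [14.4, 2.5, -0.5, 0.0]
```

View pics/w10.png

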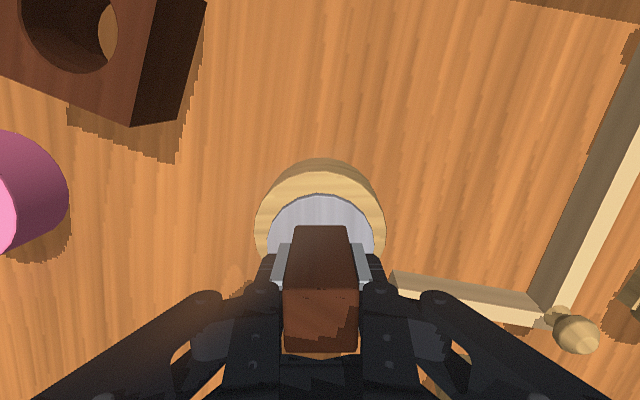

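The view shows ring 2 carried with the gauge seated. The ball pen's right wall runs from (393,270) to (527,292), with the knob at (577,333).

Run:
```python
from h import *
o,im=pickle.load(open("w10.pkl","rb"));T=camT(o,im)
for n,u,v,z in[("front in bottom",392,269,0),("corner in bottom",527,292,0),("corner in top",549,303,24),("back in top far",636,80,24),("knob",577,333,40),("stand corner top",131,127,50),("stand corner",208,0,50)]:print(n,ray(im,u,v,z,T).round(1))
P=np.array([ray(im,u,v,40,T)[:2] for u,v in [(254,225),(259,203),(275,185),(300,173),(322,170),(345,174),(370,190),(381,207),(386,228)]])
A=np.c_[2*P,np.ones(len(P))];s=np.linalg.lstsq(A,(P**2).sum(1),rcond=None)[0];print("circle",s[:2],np.sqrt(s[2]+s[0]**2+s[1]**2))
```

```text
front in bottom [598.6  73.    0. ]
corner in bottom [698.   73.1   0. ]
corner in top [695.5  80.9  24. ]
back in top far [686.4 215.9  24. ]
knob [705.7  73.   40. ]
stand corner top [442.  151.7  50. ]
stand corner [476.  211.5  50. ]
circle [541.4545886  108.14317646] 37.28218488762694
```

>>> drive_tool --pt "20 8 -7 -0.8 0" --pt "20 9 -7 -0.8 0" --pt "20 13 2 -0.4 0" --pt "20 14 2.5 -0.4 0" --pt "20 14 2.5 -0.4 0" --pt "20 14 2.5 -0.4 0" --pt "20 14 2.5 -0.4 0" --pt "20 8 1.5 -0.3 0"

```text
time: 16.8
ee_pos: [640.6, 132.1, 238.4]
tcp_rot: [0.015, 0.996, 0.086, -0.026]
wrist_force: [-4.1, -1.6, 6.6]
gripper_width: 25.4
```

Run:
```python
from ring import *
o,q=look("w11.pkl");go(o,[(652,123,14.6)],step=10)
```

```text
n 29 bbox [254 156] [386 257] circle [627.5 142.3] 30.4 r38 [632.  135.2]
tip [628.4 127.1  13.8] yaw 0.171 toolz [-0.0485 -0.0348 -0.9982] F [-4.1 -1.6  6.6] w 25.4 t 16.8
-> (652, 123, 14.6) n 3
   [7.5, 2.7, -0.6, 0.0]
   [7.5, 2.7, -0.6, 0.0]
   [7.5, 2.7, -0.6, 0.0]
```

>>> drive_tool --pt "20 8 2.9 -0.8 0" --pt "20 8 2.9 -0.8 0" --pt "20 5 1.8 -0.6 0" --pt "20 0 0 -0.3 0" --pt "20 0 0 0 0" --pt "20 -0.5 0 -0.5 0" --pt "20 0 0 -0.5 0" --pt "20 0 0 -1 0"

```text
time: 17.65
ee_pos: [663.7, 128.2, 239.5]
tcp_rot: [0.014, 0.996, 0.085, -0.026]
wrist_force: [-0.1, -0.4, -3.1]
gripper_width: 25.7
```

Run:
```python
from ring import *
o,q=look("w12.pkl");go(o,[(652,123,14.6)],step=10);cv2.imwrite("pics/w12.png",pickle.load(open("w12.pkl","rb"))[1]["frame"])
```

```text
n 29 bbox [256 156] [387 257] circle [650.4 139.3] 29.9 r38 [653.7 131.3]
tip [651.2 123.7  14.9] yaw 0.17 toolz [-0.05   -0.0327 -0.9982] F [-0.1 -0.4 -3.1] w 25.7 t 17.65
-> (652, 123, 14.6) n 1
   [0.7, 0.8, 0.2, 0.0]
```

>>> drive_tool --pt "20 0 0 -3 0" --pt "20 0 0 -6 0" --pt "20 0 0 -9 0" --pt "20 0 0 -10 0" --pt "20 0 0 -12 0" --pt "20 0 0 -14 0" --pt "20 0 0 -14 0" --pt "20 0 0 0 0"

```text
time: 18.5
ee_pos: [667.7, 130.7, 315.4]
tcp_rot: [0.014, 0.996, 0.085, -0.025]
wrist_force: [0.6, -0.3, -1.9]
gripper_width: 25.3
```

Run:
```python
from ring import *
go(bot.get_obs(),[(407.8,-351.2,62)],step=42)
```

```text
tip [655.7 126.2  90.7] yaw 0.171 toolz [-0.0477 -0.0326 -0.9983] F [ 0.6 -0.3 -1.9] w 25.3 t 18.5
-> (407.8, -351.2, 62) n 13
   [-24.9, 32.9, 4.3, 0.0]
   [-24.9, 32.9, 4.3, 0.0]
   [-24.9, 32.9, 4.3, 0.0]
   [-24.9, 32.9, 4.3, 0.0]
   [-24.9, 32.9, 4.3, 0.0]
   [-24.9, 32.9, 4.3, 0.0]
   [-24.9, 32.9, 4.3, 0.0]
   [-24.9, 32.9, 4.3, 0.0]
   [-24.9, 32.9, 4.3, 0.0]
   [-24.9, 32.9, 4.3, 0.0]
   [-24.9, 32.9, 4.3, 0.0]
   [-24.9, 32.9, 4.3, 0.0]
   [-24.9, 32.9, 4.3, 0.0]
```

>>> drive_tool --pt "20 -25 33 3 0" --pt "20 -25 33 3 0" --pt "20 -25 33 3 0" --pt "20 -25 33 3 0" --pt "20 -25 33 4 0" --pt "20 -25 33 4 0" --pt "20 -25 33 4 0" --pt "20 -25 33 4 0"

```text
time: 19.3
ee_pos: [511.9, -166.4, 303.9]
tcp_rot: [0.011, 0.996, 0.092, -0.021]
wrist_force: [0.2, -0.7, -2.5]
gripper_width: 24.9
```

>>> drive_tool --pt "20 -25 33 3 0" --pt "20 -25 33 3 0" --pt "20 -25 33 3 0" --pt "20 -25 33 4 0" --pt "20 -15 20 0 0" --pt "20 0 0 0 0" --pt "20 0 0 0 0" --pt "20 0 0 0 0"

```text
time: 20.1
ee_pos: [416.9, -350.0, 299.2]
tcp_rot: [0.013, 0.996, 0.086, -0.023]
wrist_force: [-0.2, -0.2, -2.7]
gripper_width: 25.1
```

Run:
```python
from ring import *
o,q=look("w13.pkl");go(o,[(407.8,-351.2,60),(407.8,-351.2,20)],step=6)
```

```text
n 22 bbox [274 144] [374 218] circle [ 405.8 -348.9] 35.9 r38 [ 405.9 -352. ]
tip [ 405.9 -353.9   74.5] yaw 0.172 toolz [-0.0432 -0.0297 -0.9986] F [-0.2 -0.2 -2.7] w 25.1 t 20.1
-> (407.8, -351.2, 60) n 3
   [1.0, -0.9, 4.8, 0.0]
   [1.0, -0.9, 4.8, 0.0]
   [1.0, -0.9, 4.8, 0.0]
-> (407.8, -351.2, 20) n 7
   [0.3, -0.1, 5.7, 0.0]
   [0.3, -0.1, 5.7, 0.0]
   [0.3, -0.1, 5.7, 0.0]
   [0.3, -0.1, 5.7, 0.0]
   [0.3, -0.1, 5.7, 0.0]
   [0.3, -0.1, 5.7, 0.0]
   [0.3, -0.1, 5.7, 0.0]
```

>>> drive_tool --pt "20 0.6 -1.1 9 0" --pt "20 0.6 -1.1 9 0" --pt "20 0.4 -0.2 8 0" --pt "20 0.3 0 6 0" --pt "20 0.3 0 6 0" --pt "20 0.3 0 6 0" --pt "20 0.3 0 6 0" --pt "20 0.2 0 4 0"

```text
time: 20.95
ee_pos: [419.0, -346.8, 241.6]
tcp_rot: [0.014, 0.996, 0.089, -0.023]
wrist_force: [-0.8, 0.6, -2.6]
gripper_width: 25.3
```

Run:
```python
from ring import *
go(bot.get_obs(),[])
```

```text
tip [ 407.7 -351.2   16.9] yaw 0.178 toolz [-0.0441 -0.0323 -0.9985] F [-0.8  0.6 -2.6] w 25.3 t 20.95
```

>>> drive_tool --pt "20 0.1 0 3 0" --pt "20 0.1 0 3 0" --pt "20 0.1 0 3 0" --pt "20 0.1 0 3 0" --pt "20 0.1 0 3 0" --pt "20 0.1 0 3 0" --pt "20 0 0 2 0" --pt "20 0 0 0 0"

```text
time: 21.75
ee_pos: [420.3, -346.0, 239.1]
tcp_rot: [0.018, 0.995, 0.089, -0.029]
wrist_force: [-1.0, -1.0, -2.7]
gripper_width: 25.1
```

Run:
```python
from ring import *
o,q=look("w14.pkl");go(o,[])
```

```text
n 28 bbox [254 156] [385 256] circle [ 405.  -336.4] 29.5 r38 [ 409.8 -344.3]
tip [ 407.  -352.5   14.6] yaw 0.177 toolz [-0.0536 -0.0413 -0.9977] F [-1.  -1.  -2.7] w 25.1 t 21.75
```

It stopped at 14.6 again, and the bore-to-ring ratio in the first wrist view was about 0.38 (0.37 expected for 28 mm). Ring 3 is **good** and goes to the ball pen's left slot. I'll slide it with longer rows and less press.

Run:
```python
from ring import *
go(bot.get_obs(),[(530,-60,15)],step=29)
```

```text
tip [ 407.2 -352.5   14.5] yaw 0.177 toolz [-0.0532 -0.0413 -0.9977] F [-1.4  0.6  2.6] w 24.9 t 21.8
-> (530, -60, 15) n 11
   [15.7, -24.2, -1.7, 0.0]
   [15.7, -24.2, -1.7, 0.0]
   [15.7, -24.2, -1.7, 0.0]
   [15.7, -24.2, -1.7, 0.0]
   [15.7, -24.2, -1.7, 0.0]
   [15.7, -24.2, -1.7, 0.0]
   [15.7, -24.2, -1.7, 0.0]
   [15.7, -24.2, -1.7, 0.0]
   [15.7, -24.2, -1.7, 0.0]
   [15.7, -24.2, -1.7, 0.0]
   [15.7, -24.2, -1.7, 0.0]
```

>>> drive_tool --pt "20 6 -9 -0.8 0" --pt "20 15 -24 -1.7 0" --pt "20 16 -24 -1.7 0" --pt "20 16 -24 -1.7 0" --pt "20 16 -24 -1.7 0" --pt "20 16 -24 -1.7 0" --pt "20 15 -24 -1.7 0" --pt "20 6 -9 -0.6 0"

```text
time: 22.6
ee_pos: [501.6, -162.7, 238.8]
tcp_rot: [0.021, 0.996, 0.086, -0.026]
wrist_force: [-0.2, -1.0, -0.3]
gripper_width: 24.7
```

Run:
```python
from ring import *
go(bot.get_obs(),[(535,-20,14.6)],step=29)
```

```text
tip [ 489.7 -170.3   14.3] yaw 0.171 toolz [-0.0472 -0.0463 -0.9978] F [-0.2 -1.  -0.3] w 24.7 t 22.6
-> (535, -20, 14.6) n 6
   [11.7, -23.4, -1.6, 0.0]
   [11.7, -23.4, -1.6, 0.0]
   [11.7, -23.4, -1.6, 0.0]
   [11.7, -23.4, -1.6, 0.0]
   [11.7, -23.4, -1.6, 0.0]
   [11.7, -23.4, -1.6, 0.0]
```

Excellent: almost no force, and the tilt is not growing.

>>> drive_tool --pt "20 6 -11 -0.8 0" --pt "20 11 -23 -1.5 0" --pt "20 11 -23 -1.5 0" --pt "20 11 -23 -1.6 0" --pt "20 11 -23 -1.6 0" --pt "20 11 -23 -1.6 0" --pt "20 7 -23 -1.5 0" --pt "20 3 -9 -0.6 0"

```text
time: 23.4
ee_pos: [546.9, 4.0, 238.6]
tcp_rot: [0.025, 0.996, 0.08, -0.027]
wrist_force: [-0.6, -1.3, 0.1]
gripper_width: 25.1
```

Run:
```python
from ring import *
go(bot.get_obs(),[(540,160,14.6),(560,212,14.6)],step=29)
```

```text
tip [534.4  -5.5  14.1] yaw 0.159 toolz [-0.0496 -0.055  -0.9973] F [-0.6 -1.3  0.1] w 25.1 t 23.4
-> (540, 160, 14.6) n 6
   [5.3, -27.0, -1.6, 0.0]
   [5.3, -27.0, -1.6, 0.0]
   [5.3, -27.0, -1.6, 0.0]
   [5.3, -27.0, -1.6, 0.0]
   [5.3, -27.0, -1.6, 0.0]
   [5.3, -27.0, -1.6, 0.0]
-> (560, 212, 14.6) n 2
   [14.0, -24.0, -1.9, 0.0]
   [14.0, -24.0, -1.9, 0.0]
```

>>> drive_tool --pt "20 3 -15 -0.8 0" --pt "20 5 -27 -1.6 0" --pt "20 6 -29 -1.7 0" --pt "20 6 -29 -1.7 0" --pt "20 6 -29 -1.7 0" --pt "20 6 -29 -1.7 0" --pt "20 6 -28 -1.6 0" --pt "20 5 -16 -1 0"

```text
time: 24.2
ee_pos: [561.7, 204.7, 238.4]
tcp_rot: [0.034, 0.997, 0.07, -0.028]
wrist_force: [-1.4, -3.8, 6.6]
gripper_width: 25.0
```

Run:
```python
from ring import *
go(bot.get_obs(),[(560,212,14.6),(650,212,14.6)],step=17)
```

```text
tip [549.2 191.2  14.1] yaw 0.138 toolz [-0.0504 -0.0723 -0.9961] F [-1.4 -3.8  6.6] w 25.0 t 24.2
-> (560, 212, 14.6) n 2
   [6.7, -9.5, -1.3, 0.0]
   [6.7, -9.5, -1.3, 0.0]
-> (650, 212, 14.6) n 6
   [14.8, 2.1, -0.8, 0.0]
   [14.8, 2.1, -0.8, 0.0]
   [14.8, 2.1, -0.8, 0.0]
   [14.8, 2.1, -0.8, 0.0]
   [14.8, 2.1, -0.8, 0.0]
   [14.8, 2.1, -0.8, 0.0]
```

>>> drive_tool --pt "20 5 -10 -1.6 0" --pt "20 7 -11 -1.6 0" --pt "20 13 2 -0.9 0" --pt "20 15 2 -0.9 0" --pt "20 15 2 -0.9 0" --pt "20 15 2 -0.9 0" --pt "20 15 2 -0.9 0" --pt "20 8 1 -0.5 0"

```text
time: 25.0
ee_pos: [652.5, 231.7, 238.4]
tcp_rot: [0.033, 0.996, 0.069, -0.035]
wrist_force: [-4.3, -1.0, 5.1]
gripper_width: 25.4
```

Run:
```python
from ring import *
o,q=look("w15.pkl");go(o,[(651,212,14.6)],step=10)
```

```text
n 37 bbox [265 120] [439 172] circle [647.4 192.9] 88.8 r38 [647.6 315.5]
tip [636.7 218.7  14.3] yaw 0.137 toolz [-0.0651 -0.0705 -0.9954] F [-4.3 -1.   5.1] w 25.4 t 25.0
-> (651, 212, 14.6) n 2
   [6.6, 4.3, -0.4, 0.0]
   [6.6, 4.3, -0.4, 0.0]
```

>>> drive_tool --pt "20 7 3.5 -0.8 0" --pt "20 7 3 -0.8 0" --pt "20 1 0 -0.3 0" --pt "20 0 0 0 0" --pt "20 -0.5 0 -1 0" --pt "20 0 0 -0.5 0" --pt "20 0 0 0 0" --pt "20 0 0 0 0"

```text
time: 25.85
ee_pos: [669.0, 226.7, 239.0]
tcp_rot: [0.033, 0.996, 0.069, -0.035]
wrist_force: [0.0, 0.1, -2.5]
gripper_width: 25.2
```

Run:
```python
from ring import *
o=bot.get_obs();go(o,[])
im=bot.get_image("wrist");pickle.dump((o,im),open("w16.pkl","wb"));T=camT(o,im)
hs=cv2.cvtColor(im["frame"],cv2.COLOR_BGR2HSV)
# top arc of ring: manual radial scan from flange centre outward
c=np.array([320,235]);P=[]
for t in np.radians(range(200,341,10)):
    pr=[]
    for r in range(52,110):
        u,v=(c+r*np.array([np.cos(t),np.sin(t)])).astype(int);pr.append(im["frame"][v,u].astype(int).sum())
    g=np.diff(np.convolve(pr,np.ones(3)/3,"valid"));k=np.argmin(g)+53;uv=c+k*np.array([np.cos(t),np.sin(t)]);P.append(ray(im,*uv,40,T)[:2])
P=np.array(P)
from scipy.optimize import least_squares
q=least_squares(lambda x:np.hypot(*(P-x).T)-38,[650,214],loss="soft_l1");print("ring",q.x.round(1),"res",q.fun.round(1))
```

```text
tip [653.1 213.9  14.9] yaw 0.137 toolz [-0.0653 -0.0697 -0.9954] F [ 0.   0.1 -2.5] w 25.2 t 25.85
ring [655.3 215.6] res [-0.4 -0.6 -1.1  0.2 14.1  8.6 -0.2  0.5 -0.1 -0.3 -0.1 -1.  -0.4 -0.9
 16.5]
```

Ring 3 fits at (655,216), inside the pen. Now I lift out along the gauge axis.

>>> drive_tool --pt "20 0 0 -3 0" --pt "20 0 0 -6 0" --pt "20 0 0 -9 0" --pt "20 0 0 -10 0" --pt "20 0 0 -14 0" --pt "20 0 0 -18 0" --pt "20 0 0 -20 0" --pt "20 0 0 -10 0"

```text
time: 26.7
ee_pos: [674.9, 232.9, 335.5]
tcp_rot: [0.033, 0.996, 0.069, -0.036]
wrist_force: [0.1, -0.0, -2.7]
gripper_width: 25.1
```

Run:
```python
from ring import *
go(bot.get_obs(),[(415,195,85)],step=40)
```

```text
tip [658.7 219.8 111.4] yaw 0.136 toolz [-0.0667 -0.071  -0.9952] F [ 0.1 -0.  -2.7] w 25.1 t 26.7
-> (415, 195, 85) n 7
   [-34.6, -1.6, 6.3, 0.0]
   [-34.6, -1.6, 6.3, 0.0]
   [-34.6, -1.6, 6.3, 0.0]
   [-34.6, -1.6, 6.3, 0.0]
   [-34.6, -1.6, 6.3, 0.0]
   [-34.6, -1.6, 6.3, 0.0]
   [-34.6, -1.6, 6.3, 0.0]
```

>>> drive_tool --pt "20 -25 -1.2 3 0" --pt "20 -35 -1.6 5 0" --pt "20 -35 -1.6 5 0" --pt "20 -35 -1.6 5 0" --pt "20 -35 -1.6 5 0" --pt "20 -35 -1.6 5 0" --pt "20 -25 -1.2 4 0" --pt "20 0 0 0 0"

```text
time: 27.5
ee_pos: [441.6, 210.1, 325.0]
tcp_rot: [0.032, 0.997, 0.069, -0.03]
wrist_force: [0.1, -0.1, -3.7]
gripper_width: 25.6
```

Run:
```python
from ring import *
go(bot.get_obs(),[(414.5,193.3,70),(414.5,193.3,16)],step=10)
s=bot.get_image("scene");t=bot.get_image("top");o=bot.get_obs();pickle.dump((o,s,t),open("st.pkl","wb"))
```

```text
tip [427.9 197.5 100.7] yaw 0.136 toolz [-0.0554 -0.0689 -0.9961] F [ 0.1 -0.1 -3.7] w 25.6 t 27.5
-> (414.5, 193.3, 70) n 4
   [-3.0, 0.1, 7.9, 0.0]
   [-3.0, 0.1, 7.9, 0.0]
   [-3.0, 0.1, 7.9, 0.0]
   [-3.0, 0.1, 7.9, 0.0]
-> (414.5, 193.3, 16) n 6
   [0.6, -0.5, 9.0, 0.0]
   [0.6, -0.5, 9.0, 0.0]
   [0.6, -0.5, 9.0, 0.0]
   [0.6, -0.5, 9.0, 0.0]
   [0.6, -0.5, 9.0, 0.0]
   [0.6, -0.5, 9.0, 0.0]
```

>>> drive_tool --pt "20 -3 0 6 0" --pt "20 -3 0 8 0" --pt "20 -3 0 8 0" --pt "20 -3 0 8 0" --pt "20 0 0 4 0" --pt "20 0 0 0 0" --pt "20 0 0 0 0" --pt "20 0 0 0 0"

```text
time: 28.4
ee_pos: [433.6, 206.6, 289.4]
tcp_rot: [0.031, 0.997, 0.066, -0.027]
wrist_force: [0.1, 0.6, -3.0]
gripper_width: 25.3
```

Run:
```python
from ring import *
o=bot.get_obs();go(o,[(414.5,193.3,60),(414.5,193.3,18)],step=7)
im=bot.get_image("wrist");s=bot.get_image("scene");pickle.dump((o,im,s),open("w17.pkl","wb"))
a=cv2.resize(im["frame"],None,fx=.9,fy=.9);b=cv2.resize(s["frame"][145:195,330:420],None,fx=4.8,fy=4.8,interpolation=2)
c=np.zeros((600,640,3),np.uint8);c[:360,:576]=a;c[360:600,:432]=b;cv2.imwrite("pics/c17.png",c)
tip=o["ee_pos"]+rot(o)@[-.8,-3,225]
print("tip px",(proj(s,tip)-[330,145])*4.8+[0,360],"hole px",(proj(s,[414.5,193.3,50])-[330,145])*4.8+[0,360])
```

```text
tip [421.2 194.9  65. ] yaw 0.131 toolz [-0.05   -0.0649 -0.9966] F [ 0.1  0.6 -3. ] w 25.3 t 28.4
-> (414.5, 193.3, 60) n 2
   [-3.3, 0.2, 2.7, 0.0]
   [-3.3, 0.2, 2.7, 0.0]
-> (414.5, 193.3, 18) n 6
   [0.4, -0.4, 7.0, 0.0]
   [0.4, -0.4, 7.0, 0.0]
   [0.4, -0.4, 7.0, 0.0]
   [0.4, -0.4, 7.0, 0.0]
   [0.4, -0.4, 7.0, 0.0]
   [0.4, -0.4, 7.0, 0.0]
tip px [198.19140839 457.91027143] hole px [192.1736742  465.54332987]
```

View pics/c17.png

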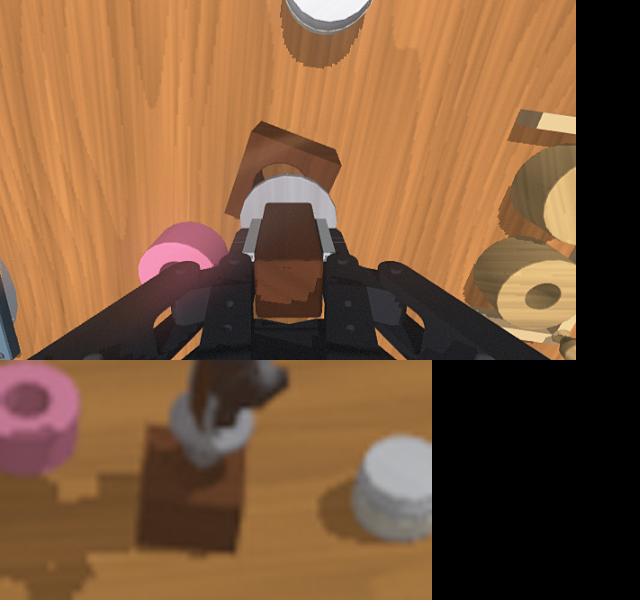

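The tip hangs over the stand block: tip at about (205,460), top face centred at about (194,462) in the inset. The remaining shift is about −7 mm in x and −2 mm in y, then down.

>>> drive_tool --pt "20 -3.5 0.5 2.5 0" --pt "20 -3.5 0.8 2.5 0" --pt "20 0 0 5 0" --pt "20 0.4 -0.4 7 0" --pt "20 0.4 -0.4 7 0" --pt "20 0.4 -0.4 7 0" --pt "20 0.4 -0.4 6 0" --pt "20 0 0 0 0"

```text
time: 29.3
ee_pos: [425.9, 203.5, 249.7]
tcp_rot: [0.031, 0.997, 0.066, -0.027]
wrist_force: [0.3, -0.6, -2.6]
gripper_width: 25.1
```

Run:
```python
from ring import *
go(bot.get_obs(),[(414.5,193,20)],step=5)
```

```text
tip [413.6 191.8  25.4] yaw 0.131 toolz [-0.0494 -0.0647 -0.9967] F [ 0.3 -0.6 -2.6] w 25.1 t 29.3
-> (414.5, 193, 20) n 2
   [0.7, -0.7, 2.6, 0.0]
   [0.7, -0.7, 2.6, 0.0]
```

>>> drive_tool --pt "20 0.1 -0.1 3 0" --pt "20 0.1 -0.1 3 0" --pt "20 0.1 -0.1 2 0" --pt "20 0.1 -0.1 2 0" --pt "20 0.1 -0.1 2 0" --pt "20 0 0 2 0" --pt "20 0 0 2 0" --pt "20 0 0 0 0"

```text
time: 30.1
ee_pos: [425.7, 204.7, 240.9]
tcp_rot: [0.033, 0.997, 0.066, -0.025]
wrist_force: [0.0, -0.9, -2.8]
gripper_width: 25.1
```

Run:
```python
from ring import *
go(bot.get_obs(),[])
```

```text
tip [414.3 191.9  16.5] yaw 0.131 toolz [-0.0454 -0.0694 -0.9966] F [ 0.  -0.9 -2.8] w 25.1 t 30.1
```

The gauge is in the stand with the flange edge touching. Release.

>>> drive_tool --pt "35 0 0 0 0" --pt "45 0 0 0 0" --pt "60 0 0 0 0" --pt "85 0 0 0 0" --pt "85 0 0 0 0" --pt "85 0 0 0 0" --pt "85 0 0 0 0" --pt "85 0 0 0 0"

```text
time: 30.9
ee_pos: [426.5, 205.0, 241.1]
tcp_rot: [0.033, 0.997, 0.066, -0.024]
wrist_force: [0.1, -0.7, -0.1]
gripper_width: 85.0
```

Run:
```python
from ring import *
go(bot.get_obs(),[])
im=bot.get_image("wrist");f=im["frame"][100:300,200:440];h=cv2.cvtColor(f,cv2.COLOR_BGR2HSV)
m=((h[...,1]<45)&(h[...,2]>120)).astype(np.uint8)
for c in cv2.findContours(m,0,1)[0]:
    if cv2.contourArea(c)>80: print(np.array(cv2.boundingRect(c))+[200,100,0,0])
```

```text
tip [415.5 192.6  16.7] yaw 0.131 toolz [-0.0436 -0.0682 -0.9967] F [ 0.1 -0.7 -0.1] w 85.0 t 30.9
[425 256  15  22]
[200 256  17  25]
[267 193 105  91]
```

>>> drive_tool --pt "85 0 0 -8 0" --pt "85 0 0 -15 0" --pt "85 0 0 -20 0" --pt "85 0 0 -25 0" --pt "85 0 0 -30 0" --pt "85 0 0 -30 0" --pt "85 0 0 -10 0" --pt "85 0 0 0 0"

```text
time: 31.75
ee_pos: [432.0, 215.0, 386.6]
tcp_rot: [0.033, 0.997, 0.067, -0.024]
wrist_force: [0.2, -0.9, -0.1]
gripper_width: 85.1
```

>>> drive_tool --pt "85 20 30 -10 0" --pt "85 25 40 0 0" --pt "85 25 40 0 0" --pt "85 20 40 0 0" --pt "85 10 20 0 0" --pt "85 0 0 0 0" --pt "85 0 0 0 0" --pt "85 0 0 0 0"

```text
time: 32.55
ee_pos: [555.4, 56.0, 393.2]
tcp_rot: [0.033, 0.997, 0.07, -0.03]
wrist_force: [0.5, -0.1, 0.1]
gripper_width: 84.9
```

Run:
```python
from ring import *
o=bot.get_obs();go(o,[])
im=bot.get_image("wrist");s=bot.get_image("scene");t=bot.get_image("top");pickle.dump((o,im,s,t),open("w18.pkl","wb"));T=camT(o,im)
for n,X in(("flange",[414.5,193,56]),("handle top",[414.5,193,116]),("ring3",[655,216,40]),("ring2",[653,126,40]),("ring1",[657,-114,40])): print(n,proj(im,X,T).round(),proj(s,X).round(),proj(t,X).round())
h=cv2.cvtColor(im["frame"],cv2.COLOR_BGR2HSV);m=((h[...,1]<60)&(h[...,2]>110)).astype(np.uint8)
for c in cv2.findContours(m,0,1)[0]:
    if cv2.contourArea(c)>150:
        cc,r=cv2.minEnclosingCircle(c);print("grey",np.round(cc),round(r,1),ray(im,*cc,56,T).round(1),cv2.fitEllipse(cv2.convexHull(c)))
# moved pixels vs start, top view
d=pickle.load(open("im0.pkl","rb"))["scene"]["frame"];df=(cv2.absdiff(cv2.GaussianBlur(d,(3,3),0),cv2.GaussianBlur(s["frame"],(3,3),0)).max(2)>45).astype(np.uint8)
for c in cv2.findContours(df,0,1)[0]:
    if cv2.contourArea(c)>25: print("diff",cv2.boundingRect(c))
```

```text
tip [541.6  43.  169. ] yaw 0.138 toolz [-0.0561 -0.0704 -0.9959] F [ 0.5 -0.1  0.1] w 84.9 t 32.55
flange [200. -29.] [370. 166.] [283. 238.]
handle top [160. -59.] [372. 153.] [282. 238.]
ring3 [497. -14.] [392. 229.] [276. 175.]
ring2 [462. 100.] [362. 231.] [300. 175.]
ring1 [406. 311.] [281. 240.] [363. 172.]
grey [443. 283.] 32.3 [681.2 -58.7  56. ] ((444.33514404296875, 283.9728698730469), (29.480308532714844, 68.76077270507812), 140.6559295654297)
grey [199. 284.] 32.3 [ 415.6 -108.9   56. ] ((194.30853271484375, 285.0009460449219), (20.872060775756836, 74.74529266357422), 34.28434753417969)
grey [205.   0.] 20.0 [419.2 173.3  56. ] ((201.51278686523438, -20.404125213623047), (52.58662414550781, 62.28241729736328), 131.71954345703125)
diff (348, 235, 18, 11)
diff (378, 233, 21, 11)
diff (397, 221, 7, 13)
diff (252, 187, 18, 12)
diff (290, 184, 25, 13)
diff (303, 178, 8, 6)
diff (193, 174, 18, 15)
diff (28, 169, 63, 16)
diff (34, 130, 107, 36)
diff (96, 100, 126, 32)
diff (319, 29, 57, 147)
diff (261, 0, 18, 41)
diff (36, 0, 98, 121)
```

>>> drive_tool --pt "85 -10 40 0 0" --pt "85 -15 45 0 0" --pt "85 -15 45 0 0" --pt "85 -15 45 0 0" --pt "85 -15 45 0 0" --pt "85 -15 45 0 0" --pt "85 -10 40 0 0" --pt "85 0 0 0 0"

```text
time: 33.5
ee_pos: [506.0, -259.5, 420.2]
tcp_rot: [0.032, 0.996, 0.08, -0.027]
wrist_force: [0.0, 0.4, -0.2]
gripper_width: 84.8
```

Run:
```python
from ring import *
o=bot.get_obs();print(o["time"],o["ee_pos"],o["wrist_force"])
s=bot.get_image("scene");t=bot.get_image("top");im=bot.get_image("wrist");pickle.dump((o,im,s,t),open("w19.pkl","wb"))
d=pickle.load(open("im0.pkl","rb"))
for n,f in(("scene",s["frame"]),("top",t["frame"])):
    df=(cv2.absdiff(d[n]["frame"],f).max(2)>35).astype(np.uint8)
    print(n,[cv2.boundingRect(c) for c in cv2.findContours(df,0,1)[0] if cv2.contourArea(c)>6])
for n,X in(("stand",[414.5,193,65]),("ring3",[655,216,40]),("ring2",[653,126,40]),("ring1",[657,-114,40])): print(n,proj(s,X).round(),proj(t,X).round())
g0=d["scene"]["frame"][145:190,355:390];g1=s["frame"][145:190,355:390];print("stand diff max/mean",cv2.absdiff(g0,g1).max(),cv2.absdiff(g0,g1).mean())
for n,f in(("start",g0),("now",g1)):
    h=cv2.cvtColor(f,cv2.COLOR_BGR2HSV);m=(h[...,1]<70)&(h[...,2]>100);y,x=np.nonzero(m);print(n,"flange px",len(x),x.mean()+355,y.mean()+145)
    m=(f.max(2)<75);y,x=np.nonzero(m[:17]);print(" handle top rows",y.min()+145 if len(y) else None,x.mean()+355 if len(x) else None,len(x))
```

```text
33.5 [ 505.97156749 -259.53611663  420.16855457] [ 0.03632227  0.43319323 -0.21095035]
scene [(262, 240, 15, 12), (277, 236, 17, 12), (345, 230, 26, 17), (270, 230, 20, 8), (354, 229, 3, 7), (371, 227, 30, 18), (358, 227, 8, 7), (388, 225, 9, 7), (365, 222, 9, 15), (380, 219, 25, 17), (248, 185, 29, 15), (289, 182, 29, 16), (188, 182, 30, 16), (261, 181, 8, 5), (201, 178, 7, 6), (302, 177, 9, 8), (300, 174, 8, 3), (194, 173, 15, 8), (26, 105, 162, 81), (274, 36, 7, 13), (316, 2, 8, 7), (260, 0, 13, 15), (103, 0, 133, 229), (179, 0, 7, 22), (98, 0, 5, 5), (36, 0, 98, 122)]
top [(378, 394, 53, 6), (329, 394, 8, 6), (312, 376, 14, 15), (315, 368, 8, 6), (312, 357, 8, 14), (328, 353, 8, 8), (448, 352, 6, 15), (446, 247, 154, 153), (373, 226, 7, 7), (368, 225, 5, 10), (337, 225, 7, 9), (381, 221, 10, 19), (346, 221, 10, 19), (356, 174, 16, 7), (297, 172, 7, 6), (273, 172, 7, 7), (303, 169, 11, 17), (267, 169, 25, 18), (360, 168, 7, 7), (292, 168, 16, 16), (356, 167, 22, 16), (368, 166, 152, 214), (354, 164, 11, 10)]
stand [370. 164.] [283. 238.]
ring3 [392. 229.] [276. 175.]
ring2 [362. 231.] [300. 175.]
ring1 [281. 240.] [363. 172.]
stand diff max/mean 65 3.6704761904761907
start flange px 93 370.8817204301075 167.51612903225805
 handle top rows 154 371.04 50
now flange px 96 371.4895833333333 167.98958333333334
 handle top rows 155 371.72727272727275 44
```

Run:
```python
from ring import *
from scipy.optimize import least_squares
def fit(o,im,X):
    T=camT(o,im);g=cv2.GaussianBlur(im["frame"],(3,3),0).astype(int)
    c=proj(im,[*X,40],T);print("exp px",c.round());P=[]
    for t in np.radians(range(0,360,6)):
        pr=[];uv=[]
        for r in np.arange(31,46,.5):
            q=proj(im,[X[0]+r*np.cos(t),X[1]+r*np.sin(t),40],T)
            if not(2<q[0]<637 and 2<q[1]<397): break
            uv.append(r);pr.append(g[int(round(q[1])),int(round(q[0]))])
        if len(pr)<29: continue
        e=np.linalg.norm(np.array(pr)[3:]-np.array(pr)[:-3],axis=1);k=e.argmax()
        if e[k]>40: P.append([X[0]+(uv[k]+.75)*np.cos(t),X[1]+(uv[k]+.75)*np.sin(t)])
    P=np.array(P);s=least_squares(lambda x:np.hypot(*(P-x).T)-38,X,loss="soft_l1");print(len(P),s.x.round(1),"med res",np.median(abs(s.fun)).round(2))
o,im,_,_=pickle.load(open("w19.pkl","rb"));fit(o,im,[656,-115]);
o,im,_,_=pickle.load(open("w18.pkl","rb"));fit(o,im,[653,126])
```

```text
exp px [532.  27.]
39 [ 656.4 -122. ] med res 0.61
exp px [462. 100.]
59 [652.9 125.3] med res 0.95
```

```bash
python3 -c "
from cell import bot
print(bot.close_job(), bot.get_obs()['time'])"
```

```text
the job is handed in; nothing more can be done
the job is handed in; nothing more can be done
```

The job is handed in: all three rings are gauged and in their pens, and the gauge is back in its stand. The last state read, just before hand-in, was at 33.5 s of the 72 s allowed.

| Ring | Starting position (x, y) | Where the gauge stopped | Verdict | Pen |
|---|---|---|---|---|
| Ring 1 | (443, −21) | On its flange | Oversize | High back |
| Ring 2 | (438, −155) | About 25 mm deep, step at the mouth | Good | Ball knobs, right slot |
| Ring 3 | (408, −351) | About 25 mm deep, step at the mouth | Good | Ball knobs, left slot |

**Rings in the pens:** Image fits put ring 2 at (653, 125) and ring 3 at (655, 216), both well inside. Ring 1 sat only about 6 mm inside the front edge at first, so I reseated the gauge and pushed it further in. Two estimates of its y differ by about 7 mm (−115 and −122). Both are inside the pen.

**Gauge:** In the final scene image its flange and handle are within about 1 pixel (2–3 mm) of where they started, in the same alignment. That suggests it is upright and down on its flange. I had no pictures left to view, so I checked this by pixel measurement only.

**Everything else:** The before/after difference images show no change at the tin, cup, bowl or pink rings. The arm covered part of the view near the mallet, so that area is unchecked.

**Disagreement during the work:** Contact tilted the tool by up to about 5.5°, so I released the gauge about 5° off vertical and let it settle onto its flange.

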